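# Gauge two ferrules on a leaning pin and sort them

### The job

Try both brass ferrules on the leaning gauge pin, one after the other: slide each down along the pin, gently, until it stops - either fully home on the collar at the pin's foot or, if its bore is too tight, part-way down - hold it there a moment and draw it off again. Stand a ferrule that went fully home in the dark wooden bowl and one that stuck part-way in the copper dish, putting the first away before you try the second. Leave both standing upright in the middle of their dishes and do not shift the other things on the bench.

Things in the scene. Friction and masses are not known exactly. Their poses are not given: they have to be found in the camera images.
- ferrule_a: open-ended brass tube standing on end, outside diameter 41 mm, 70 mm long, about 120 g, thin copper bead round it near each end; origin at its centre (35 mm above its foot), z along the tube; both ends alike. Bore 28 mm wide for at least 22 mm from either end; deeper in it may narrow to under 20 mm. Nothing outside tells whether it does.
- ferrule_b: open-ended brass tube standing on end, outside diameter 41 mm, 70 mm long, about 120 g, thin copper bead round it near each end; origin at its centre (35 mm above its foot), z along the tube; both ends alike. Bore 28 mm wide for at least 22 mm from either end; deeper in it may narrow to under 20 mm. Nothing outside tells whether it does. Same look as the other.
- gauge_pin: fixed steel pin leaning 30 degrees from vertical, about away from the robot; diameter 23 mm, 60 mm long from its collar, last 8 mm tapering to 15 mm. Origin: centre of the flat top of the dark collar (48 mm wide) at its foot, 65 mm above the bench; z along the pin to its tip. A ferrule fully home has its centre 35 mm from the origin along z; a tight one stops at 69 to 73 mm.
- gauge: the gauge's fixed grey stand: base plate 120x96x12 mm with a leaning boss that carries the pin; origin at the centre of the plate's underside. Pressing the ferrule on with 5 to 10 N is plenty; more than 45 N between ferrule and pin counts as forcing it.
- oak_bowl: dark brown turned wooden bowl, 92 mm across, 22 mm high, flat inner floor about 56 mm wide and 6 mm above the bench; loose, 250 g; origin at the centre of its underside. For ferrules that go fully home.
- copper_dish: copper dish, 78 mm across, 18 mm high, flat inner floor about 52 mm wide and 6 mm above the bench; loose, 250 g; origin at the centre of its underside. For ferrules that stick part-way.
- bead_jar: bystander: glass jar of blue beads with a brass lid, 52 mm across, 46 mm high, loose; origin at its underside
- thread_spool: bystander: spool of teal thread, 44 mm across, 46 mm high, loose, standing; origin at its underside

How it is judged (in metres and radians):
On the way, in this order (a step that is already met when the one before it is completed fails the run):
1. a first ferrule is slid along the pin until it stops: fully home on the collar (within 4 mm) or, if tight, part-way down (within 7 mm of its stop) (((x of ferrule_a in the frame of gauge_pin between -0.006 and 0.006 m and y of ferrule_a in the frame of gauge_pin between -0.006 and 0.006 m and z of ferrule_a in the frame of gauge_pin between 0.03 and 0.039 m and angle between the z axis of ferrule_a and the z axis of gauge_pin, either way round below 0.15 rad) or (x of ferrule_b in the frame of gauge_pin between -0.006 and 0.006 m and y of ferrule_b in the frame of gauge_pin between -0.006 and 0.006 m and z of ferrule_b in the frame of gauge_pin between 0.03 and 0.077 m and angle between the z axis of ferrule_b and the z axis of gauge_pin, either way round below 0.15 rad))), for 0.2 s.
2. with the first ferrule standing in its proper dish, the second is slid along the pin until it stops (((horizontal distance between ferrule_a and oak_bowl below 0.025 m and height (world z) of ferrule_a below 0.055 m and angle between ferrule_a's own z axis and vertical below 0.35 rad and x of ferrule_b in the frame of gauge_pin between -0.006 and 0.006 m and y of ferrule_b in the frame of gauge_pin between -0.006 and 0.006 m and z of ferrule_b in the frame of gauge_pin between 0.03 and 0.077 m and angle between the z axis of ferrule_b and the z axis of gauge_pin, either way round below 0.15 rad) or (horizontal distance between ferrule_b and copper_dish below 0.025 m and height (world z) of ferrule_b below 0.055 m and angle between ferrule_b's own z axis and vertical below 0.35 rad and x of ferrule_a in the frame of gauge_pin between -0.006 and 0.006 m and y of ferrule_a in the frame of gauge_pin between -0.006 and 0.006 m and z of ferrule_a in the frame of gauge_pin between 0.03 and 0.039 m and angle between the z axis of ferrule_a and the z axis of gauge_pin, either way round below 0.15 rad))), for 0.2 s.
At the end, for the whole second after the job is handed in: the ferrule that went fully home stands in the wooden bowl and the one that stuck part-way in the copper dish, each with its centre within 25 mm of the dish's centre seen from above and below 55 mm, leaning less than 20 degrees, at rest and released (horizontal distance between ferrule_a and oak_bowl below 0.025 m and height (world z) of each of ferrule_a, ferrule_b below 0.055 m and angle between each of ferrule_a, ferrule_b's own z axis and vertical below 0.35 rad and horizontal distance between ferrule_b and copper_dish below 0.025 m and linear speed of each of ferrule_a, ferrule_b below 0.02 m/s and not (contact force between ferrule_a and the fingers above 0.05 N) and not (contact force between ferrule_b and the fingers above 0.05 N)); the robot touches nothing.
It fails at once if a ferrule is forced: more than 45 N between it and the gauge (contact force between any of ferrule_a, ferrule_b and gauge_pin above 45 N).
It fails at once if another thing on the bench (bead jar, teal spool) is shifted by more than 30 mm (distance of any of bead_jar, thread_spool from where it was at the start of the episode above 0.03 m).
It also fails if it takes over 69 s, if anything falls off the work surface, if the arm or the gripper's body presses on something with over 40 N, if the wrist force passes 120 N, or if a joint passes its speed limit or range.

### The arm

A 6-joint arm with a two-finger parallel gripper is mounted at the origin on a cart in front of the work surface, level with it; the furniture and walls round the work are solid. World frame = base frame: x ahead of the robot, y to its left, z up, the work surface at z = 0. Lengths are in m, angles in degrees, forces in N, time in s.
With the tool pointing down it reaches from about 0.35 to 0.875 m from the base axis. Payload 4.2 kg.
Tool frame: the origin (TCP) lies at the very end of the fingers, on their centre line; the grasp point (between the pads) lies 19 mm behind it; z points along the fingers, y is the line along which they close (so a half turn about z gives the same grasp; the last joint's range is limited). The gripper opens to 87 mm and grips with 3 to 60 N. Pads are 19 mm wide; open, the fingers measure 117 mm over their backs; the gripper's body (75 mm by 190 mm) begins 51 mm behind the grasp point.
Start: joints at [-58.178, 22.042, 0.453, 0, -68.411, -14.817], TCP at [0.183, -0.598, 0.223] pointing down, gripper open.
Joint ranges: [-179.83, 179.83], [-69.29, 118.12], [-61.27, 80.66], [-181.25, 117.63], [-171.15, -9.14], [-177.46, 177.46]. Speed limits (degrees/s): [159.86, 159.86, 180, 180, 180, 180].

### API

Orientations are given as a 3x3 rotation matrix whose columns are the frame's x, y, z axes.
In Python, from station import sense, cams, r gives the robot as it stands. The module is installed in compiled form; this text tells all that it offers.
- The arm moves only by the tool step_arm, never from a script. Its argument "targets" is text: rows parted by semicolons, each of 4 numbers parted by spaces: the shift along the tool's x, y, z in cm, then the turn about the tool's z in degrees. In form: x y z turn; .... A call has 1 to 12 rows; each row shifts and turns the commanded pose from where the row before left it, along the tool's axes as they then stand; what a row does not reach is not made up. A row lasts 1/12 s, in which the tool goes at most 41.7 mm and 7.16 degrees, less where a joint would pass 70% of its speed; a pose out of reach is approached as far as the arm can. A call with a gripper value outside its range is refused whole. "claw" is the finger opening in cm, from 0 to 8.7, set as the call begins (left out, the last holds). The fingers move at their own pace and stop on an object; the grip force is fixed at half the most. Time passes only in rows, so rows that do not move let the fingers close. It gives the time, the measured TCP pose, the force, the opening and the grip force at its end, in the units of the state.
- sense(): the state, without advancing time (a new reading comes with each control period).
- cams.capture(name): name is "scene" or "top" or "wrist"; returns a dict with "frame" (480x640x3 uint8, blue, green, red), "vertical_fov" (degrees; the focal length in pixels is half the picture's height over the tangent of half this angle, whatever the lens; pixels are square), "cx", "cy" (the principal point, pixels), "eye" and "rotation" of the camera in the world; the wrist camera has in their place "tool_from_camera" (4x4, takes a point from camera to tool coordinates, whose origin is the TCP and whose axes are the flange's). Camera axes: x right, y down, z forward; pixel columns grow to the right and rows downward; lengths in m; the calibration is good to about 2 mm. A picture is of the moment at which its call begins: read the wrist's pose just before it. There is no depth.
- r.finish_job(): hands the job in; it is judged then, once.
The state is a dict: "time_s": time; "joints": joint angles; "joint_velocities": joint speeds; "effort": joint torques, N m; "tcp_pos": TCP position; "ee_rot": TCP orientation; "wrist_force": force on the tool from outside, world axes, zero at the start; "moment": the same for the moment, N m; "gripper_width": opening from 0.0 (shut) to 1.0 (fully open); "gripper_force": force on a finger pad.
Only numpy, scipy, OpenCV 4.12 (cv2) and the standard library are available. Lean on these libraries where they do the work, as an engineer would, in place of code of your own. Each camera call takes 0.05 s, during which the arm holds its last target. There are 200 camera calls.

## Working session

There is one attempt and no reset: what is moved stays moved. The work goes in short steps, Python scripts to look and compute and a tool call to move; the robot and the scene stay as the last step left them, time stands still between calls to the robot, and variables do not carry over. Pictures are saved under pics/ and viewed, at most 10 in all, crops included, and the job is handed in when it is done.

Besides the shell and the picture viewer there is one more tool, called after "Call:" as a command line: name --argument value ..., lists and objects as JSON in quotes. step_arm: Moves the arm, as the interface text tells. Its arguments: {"type":"object","properties":{"targets":{"type":"string"},"claw":{"type":"number"}},"required":["targets"]}

```bash
mkdir -p pics; cat > h.py <<'E'
import numpy as np,cv2
from station import sense,cams,r
def cap(n):
    s=sense(); c=cams.capture(n); f=240/np.tan(np.radians(c["vertical_fov"])/2)
    if n=="wrist":
        T=np.array(c["tool_from_camera"]); R=np.array(s["ee_rot"]).reshape(3,3); p=np.array(s["tcp_pos"])
        c["rotation"]=R@T[:3,:3]; c["eye"]=p+R@T[:3,3]
    c["R"]=np.array(c["rotation"]).reshape(3,3); c["e"]=np.array(c["eye"]); c["f"]=f
    return c
def ray(c,u,v):
    d=c["R"]@np.array([(u-c["cx"])/c["f"],(v-c["cy"])/c["f"],1]); return d/np.linalg.norm(d)
def onz(c,u,v,z):
    d=ray(c,u,v); return c["e"]+d*(z-c["e"][2])/d[2]
def proj(c,P):
    q=c["R"].T@(np.array(P)-c["e"]); return q[0]/q[2]*c["f"]+c["cx"],q[1]/q[2]*c["f"]+c["cy"]
def save(c,n): cv2.imwrite("pics/"+n+".png",c["frame"])
E
python3 - <<'E'
from h import *
for n in("scene","top"):
    c=cap(n);save(c,n+"0");print(n,c["e"],c["R"].round(3).tolist(),c["f"],c["cx"],c["cy"])
s=sense();print(s["tcp_pos"],s["ee_rot"],s["wrist_force"],s["gripper_width"],s["time_s"])
E
```

```text
scene [0.1342937  0.86378675 0.72848131] [[-0.893, -0.261, 0.367], [-0.451, 0.513, -0.731], [0.002, -0.818, -0.576]] 590.5768874862654 317.41747433249657 231.81958240079746
top [0.39062468 0.00393024 1.06939818] [[-0.009, -0.987, 0.159], [-1.0, 0.01, 0.007], [-0.008, -0.159, -0.987]] 501.28611875076706 327.3937936426665 232.05828764462498
[ 0.18265507 -0.59716051  0.22158098] [[-9.56321165e-01 -2.92317239e-01 -6.78294886e-04]
 [-2.92318003e-01  9.56319436e-01  1.82232752e-03]
 [ 1.15968833e-04  1.94100819e-03 -9.99998110e-01]] [ 0.02865104 -0.05594528 -0.28971166] 0.9991462739455118 0.1
```

View pics/scene0.png

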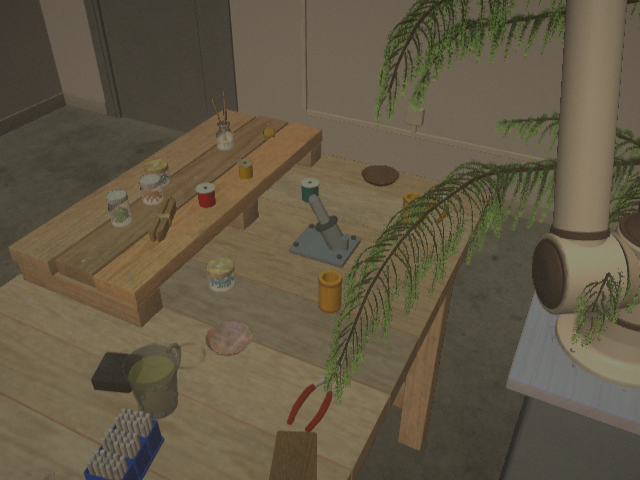

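View pics/top0.png

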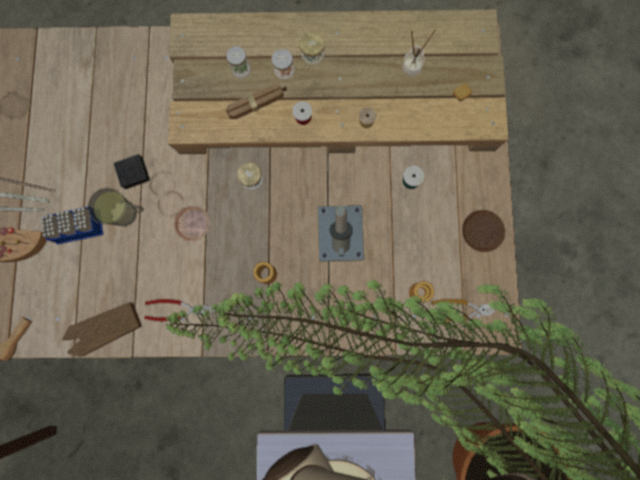

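```bash
python3 - <<'E'
from h import *
c=cap("top");im=c["frame"];hsv=cv2.cvtColor(im,cv2.COLOR_BGR2HSV)
for n,(u,v) in dict(fl=(264,272),fr=(422,291),bowl=(484,230),dish=(192,223),plate=(323,240),wood=(290,300),cupjar=(250,172),spool=(413,177),collar=(341,232)).items(): print(n,hsv[v,u])
def ell(m,box):
    k=np.zeros_like(m);x0,y0,x1,y1=box;k[y0:y1,x0:x1]=m[y0:y1,x0:x1]
    cs,_=cv2.findContours(k,cv2.RETR_EXTERNAL,cv2.CHAIN_APPROX_NONE);q=max(cs,key=cv2.contourArea)
    return cv2.fitEllipse(cv2.convexHull(q)),cv2.boundingRect(q),cv2.contourArea(q)
o=cv2.inRange(hsv,(8,140,60),(24,255,255))
print(ell(o,(235,245,295,300)),ell(o,(400,270,445,310)))
crop=im[170:330,160:520];cv2.imwrite("pics/topc.png",cv2.resize(im[170:310,240:450],None,fx=3.8,fy=3.8,interpolation=cv2.INTER_CUBIC))
b=cv2.inRange(hsv,(0,0,0),(180,255,75));print("bowl",ell(b,(450,195,515,265)))
E
```

```text
fl [ 18  48 123]
fr [ 17  57 147]
bowl [12 98 78]
dish [  9  48 122]
plate [100  34 113]
wood [ 18  72 127]
cupjar [ 25  42 158]
spool [ 30   9 118]
collar [23 36 86]
(((264.90484619140625, 272.4939880371094), (19.57961654663086, 21.683603286743164), 117.84870910644531), (254, 263, 22, 21), 291.5) (((420.8589172363281, 291.9243469238281), (18.90665626525879, 22.788515090942383), 79.16112518310547), (410, 282, 23, 19), 150.0)
bowl (((480.8152160644531, 230.18028259277344), (35.95276641845703, 38.703704833984375), 169.08274841308594), (463, 211, 25, 40), 182.5)
```

View pics/topc.png

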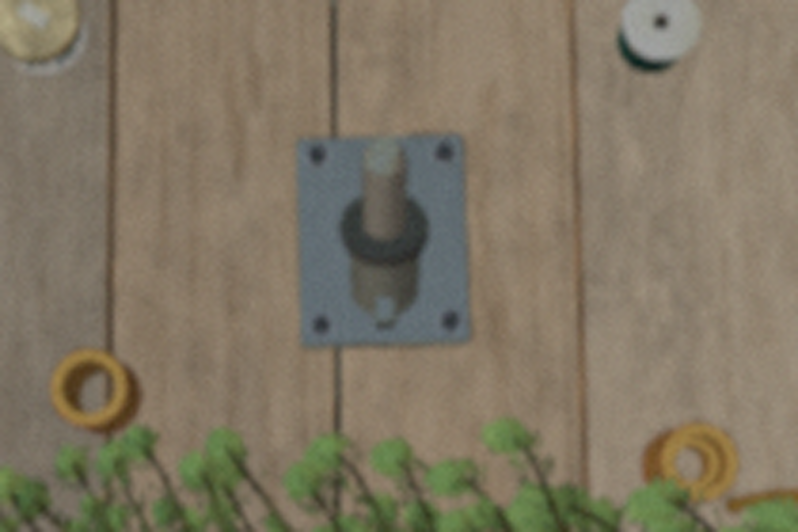

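```bash
python3 - <<'E'
from h import *
c=cap("top")
P=lambda u,v:(240+u/3.8,170+v/3.8)
for n,u,v,z in [("fl",*P(90,388),.07),("fr",*P(697,461),.07),("tip",*P(384,155),.065+.06*.866),("collar",*P(384,230),.065),
 ("p1",*P(298,140),.012),("p2",*P(463,135),.012),("p3",*P(470,342),.012),("p4",*P(302,347),.012),("bowl",484,230,.022),("dish",192.5,223,.018),("jar",249,173,.046),("spool",413,177,.046),("shelf edge",340,148,.1)]:
    print(n,onz(c,u,v,z).round(4))
print("widths", [np.linalg.norm(onz(c,*P(*a),z)-onz(c,*P(*b),z)).round(4) for a,b,z in [((51,388),(130,388),.07),((342,232),(427,232),.065)]])
im=c["frame"];f=cv2.resize(im[200:270,160:230],None,fx=5,fy=5);g=cv2.resize(im[195:265,450:520],None,fx=5,fy=5)
cv2.imwrite("pics/dishes.png",np.hstack([f,g]))
E
```

```text
fl [0.4718 0.1384 0.07  ]
fr [ 0.4308 -0.1784  0.07  ]
tip [ 0.5854 -0.0166  0.117 ]
collar [ 0.5551 -0.0171  0.065 ]
p1 [0.616  0.0298 0.012 ]
p2 [ 0.6179 -0.0637  0.012 ]
p3 [ 0.5001 -0.0653  0.012 ]
p4 [0.4982 0.0283 0.012 ]
bowl [ 0.5603 -0.3199  0.022 ]
dish [0.5824 0.2988 0.018 ]
jar [0.6833 0.1751 0.046 ]
spool [ 0.6707 -0.1702  0.046 ]
shelf edge [ 0.7177 -0.0165  0.1   ]
widths [np.float64(0.0415), np.float64(0.0454)]
```

View pics/dishes.png

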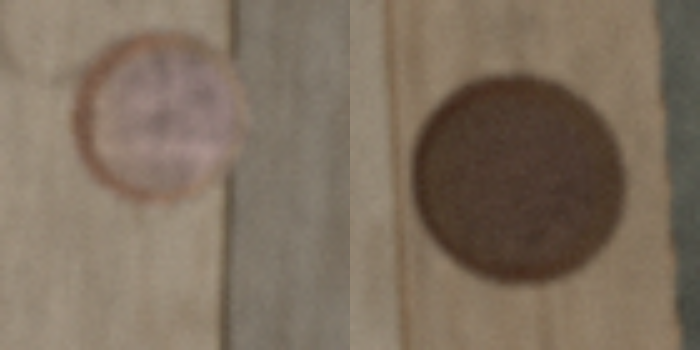

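```bash
python3 - <<'E'
from h import *
a=cap("scene");b=cap("top")
def tri(p,q):
    d=ray(a,*p);e=ray(b,*q);w=np.linalg.lstsq(np.c_[d,-e],b["e"]-a["e"],rcond=None)[0]
    return a["e"]+d*w[0],np.linalg.norm(a["e"]+d*w[0]-b["e"]-e*w[1])
print("plant tip",tri((335,388),(178,325)))
print("fl",proj(a,[.4718,.1384,.07]),"fr",proj(a,[.4308,-.1784,.07]),"tip",proj(a,[.5854,-.0166,.117]),"bowl",proj(a,[.5603,-.3199,.022]),"dish",proj(a,[.5824,.2988,.018]))
print("shelf",tri((163,290),(172,146)), tri((322,130),(505,147)))
E
```

```text
plant tip (array([0.3760389 , 0.32252575, 0.02397781]), np.float64(0.008054855170785304))
fl (np.float64(331.17442888296773), np.float64(276.5335515890378)) fr (np.float64(413.567209255625), np.float64(197.01443272684136)) tip (np.float64(313.6465597268813), np.float64(196.515416541156)) bowl (np.float64(380.0517156648483), np.float64(173.5972371691586)) dish (np.float64(229.36227148599426), np.float64(336.10057647293524))
shelf (array([0.69928557, 0.31133869, 0.08316961]), np.float64(0.03324384636186163)) (array([ 0.73177576, -0.34860784,  0.08787701]), np.float64(0.011990989947882164))
```

Call:
step_arm --targets "0 0 -1 5.4;0 0 -1 5.4;0 0 -1 5.5;-1 1.5 0 0;-2 3 0 0;-2 3 0 0"

```text
time_s: 0.8
tcp_pos: [0.2318, -0.5216, 0.2521]
ee_rot: [[-1.0, -0.01, -0.0], [-0.01, 1.0, 0.0], [0.0, 0.0, -1.0]]
wrist_force: [0.8, 0.9, -0.3]
gripper_width: 1.001
gripper_force: 0.0
```

```bash
python3 - <<'E'
from h import *
a=cap("scene");b=cap("top")
for q in [(510,345),(430,343),(330,332),(235,312)]:
    for z in (.05,.15,.25,.35,.45,.55,.65,.75): 
        P=onz(b,*q,z);print(q,z,P.round(2)[:2],np.round(proj(a,P)))
c=cap("wrist");save(c,"w1")
E
```

```text
(510, 345) 0.05 [ 0.32 -0.35] [482. 180.]
(510, 345) 0.15 [ 0.33 -0.31] [483. 147.]
(510, 345) 0.25 [ 0.34 -0.28] [483. 108.]
(510, 345) 0.35 [ 0.34 -0.25] [484.  64.]
(510, 345) 0.45 [ 0.35 -0.21] [485.  13.]
(510, 345) 0.55 [ 0.36 -0.18] [486. -47.]
(510, 345) 0.65 [ 0.36 -0.14] [ 487. -118.]
(510, 345) 0.75 [ 0.37 -0.11] [ 489. -203.]
(430, 343) 0.05 [ 0.33 -0.19] [461. 214.]
(430, 343) 0.15 [ 0.34 -0.17] [462. 176.]
(430, 343) 0.25 [ 0.34 -0.15] [464. 132.]
(430, 343) 0.35 [ 0.35 -0.13] [466.  83.]
(430, 343) 0.45 [ 0.35 -0.11] [469.  27.]
(430, 343) 0.55 [ 0.36 -0.1 ] [471. -38.]
(430, 343) 0.65 [ 0.37 -0.08] [ 474. -114.]
(430, 343) 0.75 [ 0.37 -0.06] [ 478. -204.]
(330, 332) 0.05 [0.35 0.01] [419. 263.]
(330, 332) 0.15 [0.36 0.01] [423. 218.]
(330, 332) 0.25 [0.36 0.01] [428. 167.]
(330, 332) 0.35 [0.36 0.01] [432. 111.]
(330, 332) 0.45 [0.37 0.01] [438.  47.]
(330, 332) 0.55 [0.37 0.01] [444. -26.]
(330, 332) 0.65 [0.37 0.01] [ 451. -109.]
(330, 332) 0.75 [0.38 0.  ] [ 459. -206.]
(235, 312) 0.05 [0.39 0.2 ] [358. 320.]
(235, 312) 0.15 [0.39 0.18] [366. 266.]
(235, 312) 0.25 [0.39 0.16] [374. 207.]
(235, 312) 0.35 [0.39 0.14] [383. 141.]
(235, 312) 0.45 [0.39 0.12] [394.  69.]
(235, 312) 0.55 [0.39 0.1 ] [405. -13.]
(235, 312) 0.65 [0.39 0.08] [ 418. -104.]
(235, 312) 0.75 [0.39 0.06] [ 433. -207.]
```

View pics/w1.png

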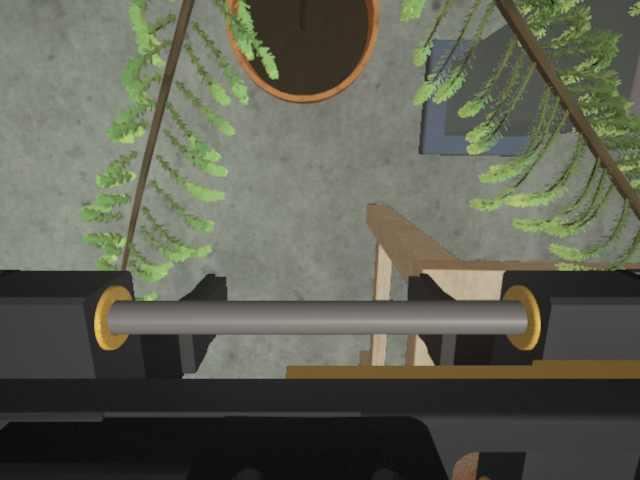

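Call:
step_arm --targets "-2 1 0 0;-3.3 1 0 0;-3.3 1 0 0;-3.3 1 0 0;-3.3 2 0 0;-3 3 0 0;-1.7 3.5 0 0;0 3.5 0 0;0 3.5 0 0;0 3.5 0 0;0 3.5 0 0;0 3 0 0"

```text
time_s: 1.95
tcp_pos: [0.4265, -0.224, 0.2526]
ee_rot: [[-1.0, -0.012, 0.0], [-0.012, 1.0, -0.0], [-0.0, -0.0, -1.0]]
wrist_force: [0.5, 0.6, 0.4]
gripper_width: 0.999
gripper_force: 0.0
```

Call:
step_arm --targets "0 2.5 0 0;0 2 2 0;0 0.5 3 0;0 0 0 0"

```text
time_s: 2.28
tcp_pos: [0.4228, -0.1737, 0.1982]
ee_rot: [[-1.0, -0.013, -0.009], [-0.013, 1.0, 0.003], [0.009, 0.003, -1.0]]
wrist_force: [-0.9, -0.4, -0.8]
gripper_width: 0.997
gripper_force: 0.0
```

Call:
step_arm --targets "0 0 0 0;0 0 0 0"

```text
time_s: 2.45
tcp_pos: [0.4272, -0.1762, 0.2038]
ee_rot: [[-1.0, -0.012, 0.002], [-0.012, 1.0, -0.001], [-0.001, -0.001, -1.0]]
wrist_force: [-0.1, 0.1, 0.6]
gripper_width: 0.999
gripper_force: 0.0
```

```bash
python3 - <<'E'
from h import *
c=cap("wrist");save(c,"w2");print(sense()["tcp_pos"],c["e"],c["R"].round(2).tolist())
print("expect",proj(c,[.4308,-.1784,.07]))
b=cap("top");save(b,"t2")
E
```

```text
[ 0.4273746  -0.17623826  0.20406058] [ 0.36027711 -0.17747647  0.36572396] [[-0.01, 0.97, 0.25], [1.0, 0.01, 0.0], [-0.0, 0.25, -0.97]]
expect (np.float64(315.49263027242074), np.float64(237.05277269363629))
```

View pics/w2.png

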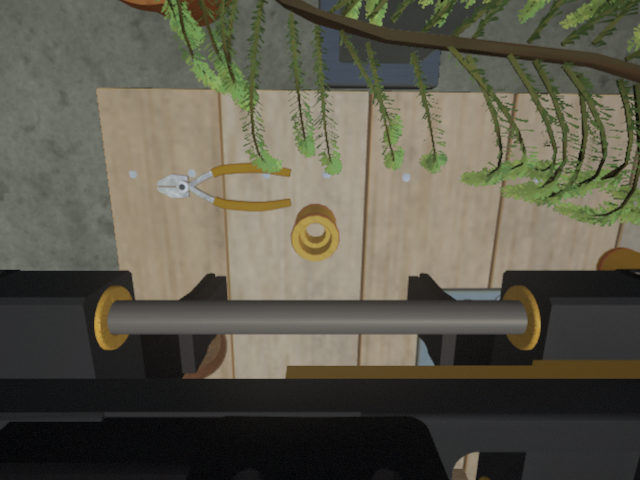

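Call:
step_arm --targets "-0.5 -0.2 2 0;0 0 3 0;0 0 3.5 0;0 0 3.5 0;0 0 3 0;0 0 1.8 0;0 0 1 0;0 0 0 0;0 0 0 0"

```text
time_s: 3.3
tcp_pos: [0.432, -0.1777, 0.025]
ee_rot: [[-1.0, -0.012, 0.001], [-0.012, 1.0, -0.0], [-0.001, -0.0, -1.0]]
wrist_force: [0.4, -0.6, 0.3]
gripper_width: 0.997
gripper_force: 0.0
```

Call:
step_arm --targets "0 0 0 0;0 0 0 0;0 0 0 0;0 0 0 0;0 0 0 0" --claw 3.5

```text
time_s: 3.72
tcp_pos: [0.4314, -0.1771, 0.0251]
ee_rot: [[-1.0, -0.012, 0.001], [-0.012, 1.0, -0.0], [-0.001, -0.0, -1.0]]
wrist_force: [-0.1, 0.6, -0.0]
gripper_width: 0.708
gripper_force: 0.0
```

Call:
step_arm --targets "0 0 0 0;0 0 0 0;0 0 0 0;0 0 0 0;0 0 0 0;0 0 0 0"

```text
time_s: 4.22
tcp_pos: [0.4312, -0.1771, 0.0246]
ee_rot: [[-1.0, -0.012, 0.0], [-0.012, 1.0, -0.0], [-0.0, -0.0, -1.0]]
wrist_force: [-1.2, -0.1, 1.9]
gripper_width: 0.459
gripper_force: 30.0
```

Call:
step_arm --targets "0 0 -2 0;0 0 -3 0;0 0 -3 0;-1.5 1.5 -3 0;-2.5 2.5 -3 0;-2.5 3 0 0;-2.5 3 0 0;-2.5 3 0 0;-2.4 2 0 0;-1 1 0 0;0 0 0 0;0 0 0 0"

```text
time_s: 5.22
tcp_pos: [0.5748, -0.0176, 0.1603]
ee_rot: [[-1.0, -0.013, -0.003], [-0.013, 1.0, -0.0], [0.003, -0.0, -1.0]]
wrist_force: [0.2, -0.5, -0.9]
gripper_width: 0.463
gripper_force: 30.0
```

```bash
python3 - <<'E'
from h import *
s=sense();print(s["tcp_pos"],s["gripper_width"],s["gripper_force"])
c=cap("scene");save(c,"s3");p=np.array(s["tcp_pos"])
cv2.imwrite("pics/s3c.png",cv2.resize(c["frame"][120:270,250:400],None,fx=4,fy=4,interpolation=cv2.INTER_CUBIC))
E
```

```text
[ 0.57479541 -0.0175965   0.16031339] 0.462791526637941 29.999682247071178
```

View pics/s3c.png

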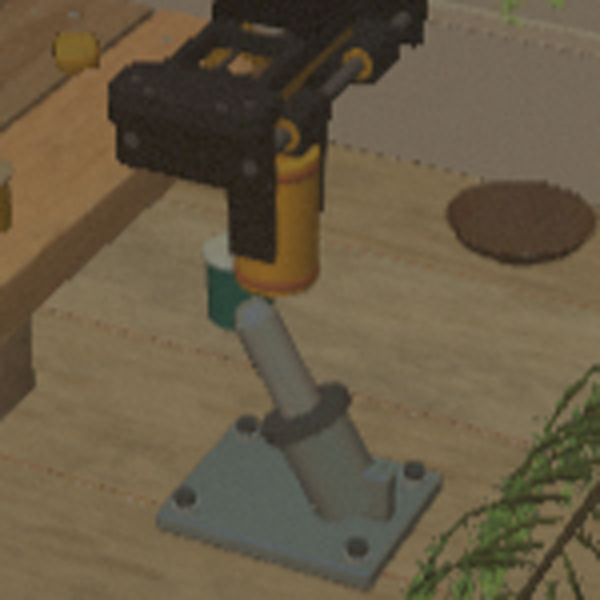

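Call:
step_arm --targets "-0.5 0.1 0 0;0 0 0.6 0;0 0 0.6 0;0 0 0.6 0;0 0 0.5 0;0 0 0 0;0 0 0 0"

```text
time_s: 5.85
tcp_pos: [0.581, -0.0168, 0.1383]
ee_rot: [[-1.0, -0.012, 0.001], [-0.012, 1.0, 0.0], [-0.001, 0.0, -1.0]]
wrist_force: [1.3, 0.9, -1.1]
gripper_width: 0.464
gripper_force: 30.0
```

```bash
python3 - <<'E'
from h import *
s=sense();print(s["tcp_pos"],s["wrist_force"],s["moment"])
E
```

```text
[ 0.58101933 -0.01676935  0.13834028] [ 1.28169849  0.90187571 -1.08386321] [ 0.03733293 -0.44264917 -0.02766454]
```

Call:
step_arm --targets "0 0 0.2 0;-0.2 0 0 0;-0.2 0 0 0;-0.2 0 0 0;-0.2 0 0 0;0 0 0 0"

```text
time_s: 6.35
tcp_pos: [0.5877, -0.0168, 0.136]
ee_rot: [[-1.0, -0.012, -0.003], [-0.012, 1.0, -0.0], [0.003, -0.0, -1.0]]
wrist_force: [-2.8, -0.1, -0.2]
gripper_width: 0.465
gripper_force: 30.0
```

Call:
step_arm --targets "-0.2 0 0.05 0;-0.2 0 0.05 0;-0.2 0 0.05 0;0 0 0 0"

```text
time_s: 6.68
tcp_pos: [0.591, -0.0166, 0.1348]
ee_rot: [[-1.0, -0.012, -0.009], [-0.012, 1.0, -0.0], [0.009, -0.0, -1.0]]
wrist_force: [-9.5, 2.0, 5.9]
gripper_width: 0.459
gripper_force: 30.0
```

```bash
python3 - <<'E'
from h import *
s=sense();print(s["tcp_pos"],s["wrist_force"],s["moment"])
c=cap("scene")
cv2.imwrite("pics/s4c.png",cv2.resize(c["frame"][140:270,270:370],None,fx=4.5,fy=4.5,interpolation=cv2.INTER_CUBIC))
E
```

```text
[ 0.59103813 -0.01663512  0.1347503 ] [-9.45231919  1.999135    5.86047615] [ 9.00177938e-01  2.82985700e+00 -2.63131745e-03]
```

View pics/s4c.png

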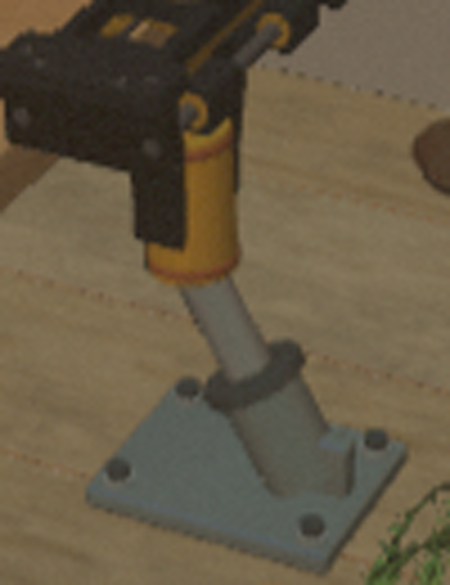

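Call:
step_arm --targets "-0.2 0 0.05 0;-0.2 0 0.05 0;-0.2 0 0.05 0;0 0 0 0"

```text
time_s: 7.07
tcp_pos: [0.5966, -0.0161, 0.1328]
ee_rot: [[-1.0, -0.011, -0.01], [-0.011, 1.0, 0.0], [0.01, 0.0, -1.0]]
wrist_force: [-9.3, 3.4, 5.3]
gripper_width: 0.462
gripper_force: 30.0
```

Call:
step_arm --targets "-0.2 0 0.1 0;-0.2 0 0.1 0;0 0 0 0"

```text
time_s: 7.32
tcp_pos: [0.6007, -0.0158, 0.1309]
ee_rot: [[-1.0, -0.011, -0.009], [-0.011, 1.0, 0.001], [0.009, 0.001, -1.0]]
wrist_force: [-9.4, 3.6, 4.5]
gripper_width: 0.452
gripper_force: 30.0
```

Call:
step_arm --targets "-0.2 0.15 0 0;0 0 0.17 0;0 0 0.17 0;0 0 0 0"

```text
time_s: 7.65
tcp_pos: [0.6042, -0.0153, 0.1288]
ee_rot: [[-1.0, -0.012, -0.006], [-0.012, 1.0, -0.001], [0.006, -0.001, -1.0]]
wrist_force: [-6.3, 1.3, 6.8]
gripper_width: 0.457
gripper_force: 30.0
```

Call:
step_arm --targets "0.1 0 0.17 0;0.1 0 0.17 0;0.1 0 0.17 0;0 0 0 0"

```text
time_s: 7.98
tcp_pos: [0.6016, -0.0153, 0.1242]
ee_rot: [[-1.0, -0.012, -0.004], [-0.012, 1.0, -0.001], [0.004, -0.001, -1.0]]
wrist_force: [-5.1, 2.1, 7.2]
gripper_width: 0.456
gripper_force: 30.0
```

```bash
python3 - <<'E'
from h import *
s=sense();print(s["tcp_pos"],s["wrist_force"],s["moment"])
c=cap("scene")
cv2.imwrite("pics/s5c.png",cv2.resize(c["frame"][140:270,270:370],None,fx=4.5,fy=4.5,interpolation=cv2.INTER_CUBIC))
E
```

```text
[ 0.60157975 -0.01525842  0.12417043] [-5.05285648  2.06730174  7.22786854] [ 0.43089408  2.30123701 -0.00499447]
```

View pics/s5c.png

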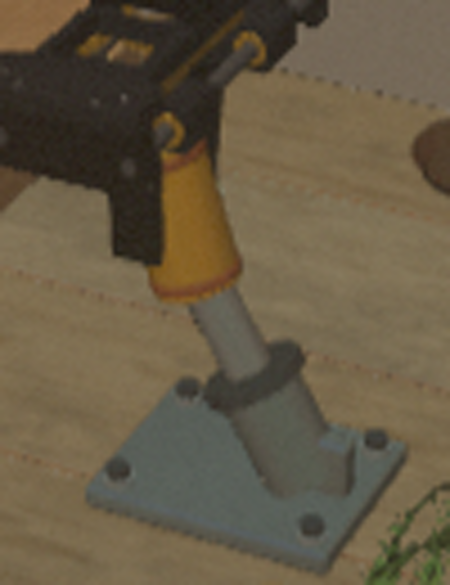

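Call:
step_arm --targets "0.1 0.05 0.17 0;0.1 0.05 0.17 0;0.1 0 0.17 0;0 0 0 0"

```text
time_s: 8.37
tcp_pos: [0.5986, -0.0148, 0.119]
ee_rot: [[-1.0, -0.013, -0.004], [-0.013, 1.0, -0.002], [0.004, -0.002, -1.0]]
wrist_force: [-5.3, -0.4, 6.8]
gripper_width: 0.456
gripper_force: 30.0
```

Call:
step_arm --targets "0.1 0 0.17 0;0.1 0 0.17 0;0 0 0 0"

```text
time_s: 8.62
tcp_pos: [0.5968, -0.0149, 0.1158]
ee_rot: [[-1.0, -0.013, -0.004], [-0.013, 1.0, -0.002], [0.004, -0.002, -1.0]]
wrist_force: [-6.3, 0.3, 7.8]
gripper_width: 0.457
gripper_force: 30.0
```

Call:
step_arm --targets "0.1 0 0.17 0;0.1 0 0.17 0;0 0 0 0"

```text
time_s: 8.87
tcp_pos: [0.5976, -0.0148, 0.1144]
ee_rot: [[-1.0, -0.014, 0.003], [-0.014, 1.0, -0.002], [-0.003, -0.002, -1.0]]
wrist_force: [-3.3, -2.0, 11.2]
gripper_width: 0.459
gripper_force: 30.0
```

Call:
step_arm --targets "0.1 0 0.17 0;0 0 0 0;0 0 0 0"

```text
time_s: 9.12
tcp_pos: [0.5979, -0.0147, 0.1135]
ee_rot: [[-1.0, -0.014, 0.006], [-0.014, 1.0, -0.002], [-0.006, -0.002, -1.0]]
wrist_force: [-2.3, -1.0, 13.3]
gripper_width: 0.457
gripper_force: 30.0
```

Call:
step_arm --targets "0.05 0 0.1 0;0 0 0 0;0 0 0 0"

```text
time_s: 9.37
tcp_pos: [0.5981, -0.0147, 0.1132]
ee_rot: [[-1.0, -0.015, 0.008], [-0.015, 1.0, -0.002], [-0.008, -0.002, -1.0]]
wrist_force: [-1.3, -1.2, 14.5]
gripper_width: 0.456
gripper_force: 30.0
```

Call:
step_arm --targets "0.15 0 -0.1 0;0.15 0 -0.1 0;0 0 0 0;0 0 0 0"

```text
time_s: 9.7
tcp_pos: [0.5978, -0.0147, 0.1136]
ee_rot: [[-1.0, -0.015, 0.013], [-0.015, 1.0, -0.001], [-0.013, -0.001, -1.0]]
wrist_force: [6.5, -4.8, 2.2]
gripper_width: 0.459
gripper_force: 30.0
```

```bash
cat > m.py <<'E'
from h import *
s=sense();print(s["tcp_pos"],s["wrist_force"])
c=cap("scene");hsv=cv2.cvtColor(c["frame"],cv2.COLOR_BGR2HSV)
m=cv2.inRange(hsv,(8,150,60),(24,255,255));k=np.zeros_like(m);k[160:225,290:335]=m[160:225,290:335]
n,l,st,ce=cv2.connectedComponentsWithStats(k);i=1+np.argmax(st[1:,4]);print(st[i])
ys=np.unique(np.where(l==i)[0]);R=[np.where(l[y]==i)[0].max() for y in ys];L=[np.where(l[y]==i)[0].min() for y in ys]
print([(int(y),int(a),int(b)) for y,a,b in zip(ys,L,R)])
O=np.array([.5552,-.0171,.065]);u=np.array([.5,.006,.866])
for a in (30,35,60,80,105): print(a,np.round(proj(c,O+u*a/1000),1))
# expected right silhouette of a ferrule coaxial with the pin, foot at 35 mm
w=np.cross(u,c["e"]-O);w/=np.linalg.norm(w)
for a in (40,60,80,100): print("sil",a,np.round(proj(c,O+u*a/1000+w*.0205),1),np.round(proj(c,O+u*a/1000-w*.0205),1))
E
python3 m.py
```

```text
[ 0.59778121 -0.01468206  0.11361336] [ 6.52794189 -4.84405426  2.15504414]
[305 178  21  34 455]
[(178, 316, 317), (179, 315, 317), (180, 308, 317), (181, 308, 317), (182, 309, 318), (183, 308, 318), (184, 308, 318), (185, 308, 319), (186, 308, 319), (187, 308, 319), (188, 308, 320), (189, 308, 320), (190, 308, 320), (191, 308, 320), (192, 308, 321), (193, 308, 321), (194, 308, 322), (195, 308, 322), (196, 308, 322), (197, 308, 322), (198, 308, 323), (199, 308, 323), (200, 308, 323), (201, 308, 324), (202, 308, 324), (203, 308, 324), (204, 305, 324), (205, 306, 325), (206, 306, 324), (207, 306, 323), (208, 306, 322), (209, 307, 320), (210, 307, 318), (211, 308, 315)]
30 [320.6 209.5]
35 [319.4 207.3]
60 [313.8 196.5]
80 [309.2 187.8]
105 [303.4 176.7]
sil 40 [327.5 200.3] [309.1 210. ]
sil 60 [323.  191.7] [304.5 201.4]
sil 80 [318.5 182.9] [299.9 192.7]
sil 100 [313.9 174. ] [295.2 183.9]
```

```bash
cat >> m.py <<'E'
y=np.arange(182,204);x=np.array([np.where(l[v]==i)[0].max() for v in y]);sl=np.polyfit(y,x,1)[0];print("slope",sl)
def pred(t,F):
    t=np.radians(t);q=np.array([np.sin(t),.012*np.sin(t),np.cos(t)]);w=np.cross(q,c["e"]-F);w/=np.linalg.norm(w)
    A=[np.array(proj(c,F+q*a+w*.0205)) for a in (.005,.06)];g=(A[1]-A[0]);g=g[0]/g[1];return round(g,3),(A[0]+(193-A[0][1])*np.array([g,1]))[0].round(1)
F=O+u*.035
for t in range(0,41,5): print(t,pred(t,F))
E
python3 m.py | tail -10
```

```text
slope 0.30717108977978314
0 (np.float64(-0.017), np.float64(330.0))
5 (np.float64(0.075), np.float64(328.8))
10 (np.float64(0.164), np.float64(327.6))
15 (np.float64(0.252), np.float64(326.5))
20 (np.float64(0.339), np.float64(325.5))
25 (np.float64(0.427), np.float64(324.6))
30 (np.float64(0.518), np.float64(323.7))
35 (np.float64(0.613), np.float64(322.8))
40 (np.float64(0.714), np.float64(322.0))
```

Call:
step_arm --targets "-0.4 0 -0.2 0;-0.3 0 -0.3 0;-0.3 0 -0.2 0;-0.3 0 0 0;0 0 0 0"

```text
time_s: 10.22
tcp_pos: [0.6008, -0.0145, 0.1165]
ee_rot: [[-1.0, -0.011, -0.011], [-0.011, 1.0, -0.001], [0.011, -0.001, -1.0]]
wrist_force: [-8.3, 0.4, 4.3]
gripper_width: 0.455
gripper_force: 30.0
```

```bash
python3 m.py | grep -v '\[(' ; python3 -c "
from h import *
print(sense()['moment'])"
```

```text
[ 0.6008159  -0.01452149  0.11646932] [-8.27753736  0.37380085  4.34132652]
[304 169  20  42 491]
30 [320.6 209.5]
35 [319.4 207.3]
60 [313.8 196.5]
80 [309.2 187.8]
105 [303.4 176.7]
sil 40 [327.5 200.3] [309.1 210. ]
sil 60 [323.  191.7] [304.5 201.4]
sil 80 [318.5 182.9] [299.9 192.7]
sil 100 [313.9 174. ] [295.2 183.9]
slope 0.34330886504799546
0 (np.float64(-0.017), np.float64(330.0))
5 (np.float64(0.075), np.float64(328.8))
10 (np.float64(0.164), np.float64(327.6))
15 (np.float64(0.252), np.float64(326.5))
20 (np.float64(0.339), np.float64(325.5))
25 (np.float64(0.427), np.float64(324.6))
30 (np.float64(0.518), np.float64(323.7))
35 (np.float64(0.613), np.float64(322.8))
40 (np.float64(0.714), np.float64(322.0))
[-0.11460273  2.81957594 -0.00876985]
```

Call:
step_arm --targets "-0.3 0 0 0;-0.3 0 0.1 0;-0.3 0 0.1 0;0 0 0 0"

```text
time_s: 10.6
tcp_pos: [0.6071, -0.0146, 0.1129]
ee_rot: [[-1.0, -0.011, -0.018], [-0.011, 1.0, -0.002], [0.018, -0.002, -1.0]]
wrist_force: [-12.4, -0.2, 2.2]
gripper_width: 0.456
gripper_force: 30.0
```

```bash
python3 m.py | egrep '^slope|tcp|^\[' | grep -v '\[('
```

```text
[ 0.60706185 -0.01464034  0.11289691] [-12.44055623  -0.21140328   2.15512372]
[303 176  21  35 517]
slope 0.4421230942970056
```

Call:
step_arm --targets "-0.3 0 0 0;-0.2 0 0.1 0;0 0 0 0;0 0 0 0"

```text
time_s: 10.98
tcp_pos: [0.612, -0.0147, 0.1118]
ee_rot: [[-1.0, -0.011, -0.017], [-0.011, 1.0, -0.002], [0.017, -0.002, -1.0]]
wrist_force: [-12.0, -1.2, 1.0]
gripper_width: 0.456
gripper_force: 30.0
```

```bash
python3 m.py | egrep '^slope|tcp|^\[' | grep -v '\[('
```

```text
[ 0.61201876 -0.01465628  0.11182319] [-12.00770405  -1.24737783   1.00462992]
[298 170  26  41 558]
slope 0.5008469791078477
```

Call:
step_arm --targets "0.2 0 0.1 0;0.1 0 0.17 0;0.1 0 0.17 0;0 0 0 0"

```text
time_s: 11.37
tcp_pos: [0.6133, -0.0145, 0.1109]
ee_rot: [[-1.0, -0.013, -0.004], [-0.013, 1.0, -0.002], [0.004, -0.002, -1.0]]
wrist_force: [-5.9, -2.6, 4.9]
gripper_width: 0.454
gripper_force: 30.0
```

Call:
step_arm --targets "0.1 0 0.17 0;0.1 0 0.17 0;0 0 0 0"

```text
time_s: 11.62
tcp_pos: [0.6146, -0.0143, 0.1096]
ee_rot: [[-1.0, -0.014, 0.004], [-0.014, 1.0, -0.002], [-0.004, -0.002, -1.0]]
wrist_force: [-2.2, -2.7, 9.6]
gripper_width: 0.457
gripper_force: 30.0
```

```bash
python3 m.py | egrep '^slope|tcp|^\[' | grep -v '\[('
```

```text
[ 0.61459152 -0.01434099  0.10964921] [-2.21276058 -2.67092367  9.583117  ]
[300 176  25  35 545]
slope 0.5499717673630686
```

```bash
python3 - <<'E'
from h import *
a=cap("scene");b=cap("top");w=cap("wrist")
z=lambda i,s:cv2.resize(i,s,interpolation=cv2.INTER_CUBIC)
A=z(a["frame"][150:250,270:370],(600,600));B=z(b["frame"][190:260,315:361],(200,300));W=z(w["frame"],(200,150));
C=np.vstack([B,W,np.zeros((150,200,3),np.uint8)]);cv2.imwrite("pics/comp.png",np.hstack([A,C]))
E
```

```text
(no output)
```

View pics/comp.png

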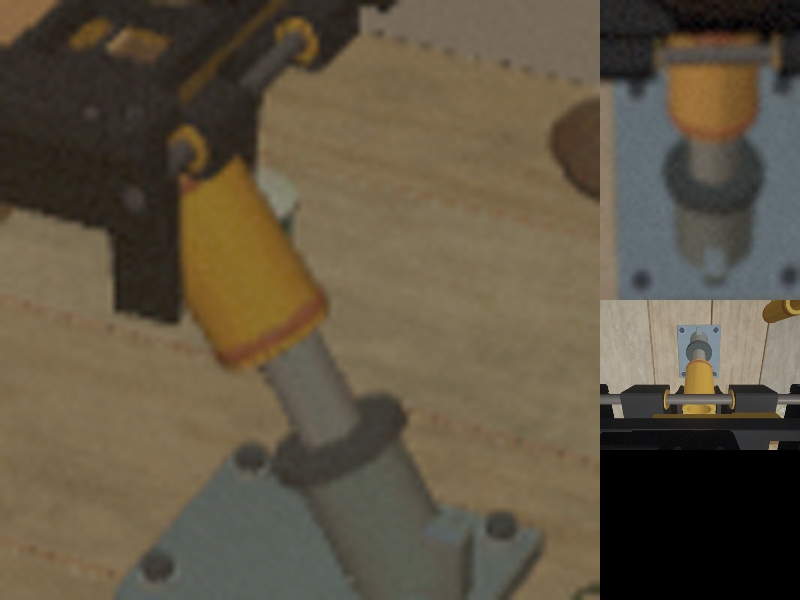

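Call:
step_arm --targets "0 0 -0.3 0;0 0 0 0;0 0 0 0;0 0 0 0" --claw 5.0

```text
time_s: 12.15
tcp_pos: [0.6133, -0.0136, 0.1094]
ee_rot: [[-1.0, -0.012, 0.0], [-0.012, 1.0, 0.0], [-0.0, 0.0, -1.0]]
wrist_force: [0.2, 0.4, -0.2]
gripper_width: 0.57
gripper_force: 0.0
```

```bash
python3 m.py | egrep '^slope|tcp|^\['
```

```text
[ 0.61327306 -0.01356151  0.10940292] [ 0.20108525  0.36703608 -0.2441396 ]
[299 181  25  31 482]
[(181, 300, 307), (182, 299, 308), (183, 300, 309), (184, 299, 310), (185, 300, 311), (186, 300, 312), (187, 300, 313), (188, 300, 314), (189, 299, 315), (190, 299, 316), (191, 299, 317), (192, 299, 318), (193, 299, 318), (194, 299, 319), (195, 300, 321), (196, 299, 322), (197, 300, 322), (198, 300, 323), (199, 300, 323), (200, 300, 322), (201, 300, 321), (202, 300, 320), (203, 301, 319), (204, 302, 318), (205, 303, 317), (206, 304, 316), (207, 305, 315), (208, 306, 314), (209, 307, 313), (210, 308, 312), (211, 309, 312)]
slope 0.6758893280632403
```

Call:
step_arm --targets "0.4 -0.2 0.1 0;0.4 -0.1 0.1 0;0 0 0 0"

```text
time_s: 12.45
tcp_pos: [0.6038, -0.0173, 0.107]
ee_rot: [[-1.0, -0.012, -0.002], [-0.012, 1.0, -0.0], [0.002, -0.0, -1.0]]
wrist_force: [-0.0, 0.5, 0.3]
gripper_width: 0.576
gripper_force: 0.0
```

Call:
step_arm --targets "0 0 0 0;0 0 0 0;0 0 0 0;0 0 0 0" --claw 3.5

```text
time_s: 12.78
tcp_pos: [0.6058, -0.0165, 0.1079]
ee_rot: [[-1.0, -0.012, 0.002], [-0.012, 1.0, 0.001], [-0.002, 0.001, -1.0]]
wrist_force: [0.6, 1.1, 0.1]
gripper_width: 0.461
gripper_force: 29.4
```

```bash
cat > t.py <<'E'
from h import *
s=sense();print(np.round(s["tcp_pos"],4),np.round(s["wrist_force"],1),round(s["gripper_width"],3),s["time_s"])
c=cap("scene");hsv=cv2.cvtColor(c["frame"],cv2.COLOR_BGR2HSV)
m=cv2.inRange(hsv,(8,150,60),(24,255,255));k=np.zeros_like(m);k[160:230,285:340]=m[160:230,285:340]
n,l,st,ce=cv2.connectedComponentsWithStats(k);i=1+np.argmax(st[1:,4])
y=np.unique(np.where(l==i)[0]);x=np.array([np.where(l[v]==i)[0].max() for v in y])
j=np.argmax(x);sel=slice(max(0,j-18),j-2);sl=np.polyfit(y[sel],x[sel],1)[0]
print("bbox",st[i],"corner",x[j],y[j],"slope",round(sl,3),"tilt~",np.interp(sl,[-.017,.164,.339,.518,.714,.95],[0,10,20,30,40,50]).round(1))
E
python3 t.py
```

```text
[ 0.6058 -0.0165  0.1079] [0.6 1.1 0.1] 0.461 12.7833
bbox [304 181  20  31 361] corner 323 198 slope 0.879 tilt~ 47.0
```

Tight ferrule gripped again, over-tilted; I rotate it back to align with the pin.

Call:
step_arm --targets "0.25 0 -0.15 0;0.25 0 -0.15 0;0.25 0 -0.15 0;0.25 0 -0.15 0;0.2 0 -0.1 0;0 0 0 0;0 0 0 0"

```text
time_s: 13.42
tcp_pos: [0.5954, -0.0159, 0.1142]
ee_rot: [[-1.0, -0.012, 0.006], [-0.012, 1.0, 0.002], [-0.006, 0.002, -1.0]]
wrist_force: [7.2, 3.5, -7.2]
gripper_width: 0.46
gripper_force: 30.0
```

```bash
python3 t.py
```

```text
[ 0.5954 -0.0159  0.1142] [ 7.2  3.5 -7.2] 0.46 13.4167
bbox [306 179  21  33 368] corner 326 200 slope 0.616 tilt~ 35.0
```

Call:
step_arm --targets "0.2 0 -0.1 0;0.2 0 -0.1 0;0 0 0 0;0 0 0.2 0;0.1 0 0.2 0;0 0 0.1 0;0 0 0 0;0 0 0 0"

```text
time_s: 14.13
tcp_pos: [0.5932, -0.0156, 0.1141]
ee_rot: [[-1.0, -0.014, 0.013], [-0.014, 1.0, 0.002], [-0.013, 0.002, -1.0]]
wrist_force: [7.4, 4.3, 2.3]
gripper_width: 0.455
gripper_force: 30.0
```

```bash
python3 t.py
```

```text
[ 0.5932 -0.0156  0.1141] [7.4 4.3 2.3] 0.455 14.1333
bbox [306 179  21  33 351] corner 326 202 slope 0.556 tilt~ 31.9
```

Call:
step_arm --targets "-0.1 -0.1 -0.2 0;-0.1 0 -0.2 0;-0.1 0 -0.17 0;-0.1 0 -0.17 0;-0.1 0 -0.17 0;-0.1 0 -0.17 0;-0.1 0 -0.17 0;-0.1 0 -0.17 0;0 0 0 0"

```text
time_s: 14.93
tcp_pos: [0.5973, -0.0165, 0.1236]
ee_rot: [[-1.0, -0.012, 0.002], [-0.012, 1.0, 0.003], [-0.002, 0.003, -1.0]]
wrist_force: [5.7, 4.6, -11.4]
gripper_width: 0.455
gripper_force: 30.0
```

```bash
python3 t.py
```

```text
[ 0.5973 -0.0165  0.1236] [  5.7   4.6 -11.4] 0.455 14.9333
bbox [304 166  21  41 383] corner 324 196 slope 0.541 tilt~ 31.2
```

Call:
step_arm --targets "-0.2 0.15 -0.1 0;-0.1 0 -0.17 0;0 0 0 0;0 0 0 0"

```text
time_s: 15.32
tcp_pos: [0.5996, -0.016, 0.1276]
ee_rot: [[-1.0, -0.012, 0.001], [-0.012, 1.0, 0.001], [-0.001, 0.001, -1.0]]
wrist_force: [4.7, 2.6, -9.4]
gripper_width: 0.455
gripper_force: 30.0
```

Call:
step_arm --targets "0.3 0 -0.1 0;0.3 0 -0.1 0;0.3 0 -0.1 0;0.3 0 -0.05 0;0.3 0 -0.05 0;0 0 0 0"

```text
time_s: 15.82
tcp_pos: [0.5863, -0.0159, 0.1324]
ee_rot: [[-1.0, -0.013, 0.006], [-0.013, 1.0, 0.002], [-0.006, 0.002, -1.0]]
wrist_force: [7.2, 3.1, -9.6]
gripper_width: 0.457
gripper_force: 30.0
```

```bash
python3 t.py
```

```text
[ 0.5863 -0.0159  0.1324] [ 7.2  3.1 -9.6] 0.457 15.8167
bbox [304 171  21  34 335] corner 324 195 slope 0.243 tilt~ 14.5
```

Call:
step_arm --targets "0.3 0 -0.05 0;0.3 0 -0.05 0;0.3 0 -0.02 0;0 0 0 0"

```text
time_s: 16.2
tcp_pos: [0.5796, -0.0158, 0.1349]
ee_rot: [[-1.0, -0.013, 0.012], [-0.013, 1.0, 0.002], [-0.012, 0.002, -1.0]]
wrist_force: [10.2, 2.9, -8.4]
gripper_width: 0.458
gripper_force: 30.0
```

```bash
python3 t.py
```

```text
[ 0.5796 -0.0158  0.1349] [10.2  2.9 -8.4] 0.458 16.2
bbox [305 171  20  34 305] corner 324 193 slope 0.151 tilt~ 9.3
```

Call:
step_arm --targets "0.3 0 -0.05 0;0.2 0 -0.05 0;-0.3 0 -0.1 0;-0.2 0 -0.8 0;0 0 -2 0;0 0 -3 0;0 2 0 0;0 3 0 0;0 3.3 0 0;0 3.3 0 0;0 3.3 0 0;0 3.3 0 0"

```text
time_s: 17.25
tcp_pos: [0.5716, 0.1653, 0.1942]
ee_rot: [[-1.0, -0.012, -0.002], [-0.012, 1.0, -0.002], [0.002, -0.002, -1.0]]
wrist_force: [0.0, -0.5, -1.4]
gripper_width: 0.458
gripper_force: 30.0
```

Call:
step_arm --targets "0 3.3 0 0;0 3.3 0 0;0 3 0 0;0 2 0 0;0 1 0 0;0 0 0 0;0 0 0 0"

```text
time_s: 17.83
tcp_pos: [0.5708, 0.2901, 0.1936]
ee_rot: [[-1.0, -0.012, -0.002], [-0.012, 1.0, -0.002], [0.002, -0.002, -1.0]]
wrist_force: [0.3, 0.2, -1.5]
gripper_width: 0.454
gripper_force: 30.0
```

```bash
python3 - <<'E'
from h import *
s=sense();print(np.round(s["tcp_pos"],4),np.round(s["wrist_force"],1),s["gripper_width"])
for n in ("scene","top","wrist"):
    c=cap(n);save(c,"d_"+n);p=np.array(s["tcp_pos"])
    hsv=cv2.cvtColor(c["frame"],cv2.COLOR_BGR2HSV);m=cv2.inRange(hsv,(8,150,60),(24,255,255))
    if n=="scene":
        P=p+[0,0,.019];u,v=map(int,proj(c,P));print(u,v)
        k=np.zeros_like(m);k[max(0,v-60):v+60,u-40:u+60]=m[max(0,v-60):v+60,u-40:u+60]
        N,l,st,ce=cv2.connectedComponentsWithStats(k);i=1+np.argmax(st[1:,4]);y=np.unique(np.where(l==i)[0])
        print(st[i]);print([(int(a),int(np.where(l[a]==i)[0].min()),int(np.where(l[a]==i)[0].max())) for a in y[::2]])
        for t in (0,5,10,20):
          for ft in (.022,.026,.030):
            t_=np.radians(t);q=np.array([np.sin(t_),0,np.cos(t_)]);F=P-q*(ft+.019);w=np.cross(q,c["e"]-F);w/=np.linalg.norm(w)
            A=[np.array(proj(c,F+q*a+w*.0205)) for a in (.0,.06)];B=np.array(proj(c,F))
            # lowest image row of the foot circle
            e1=np.cross(q,[0,1,0]);e2=np.cross(q,e1);low=max(proj(c,F+.0205*(np.cos(a)*e1+np.sin(a)*e2))[1] for a in np.linspace(0,6.28,60))
            print(t,ft,"slope",((A[1]-A[0])[0]/(A[1]-A[0])[1]).round(3),"low",round(low,1),"rightfoot",A[0].round(1))
E
```

```text
[0.5708 0.2901 0.1936] [ 0.3  0.2 -1.5] 0.4544040887582973
228 240
[214 230  27  41 525]
[(230, 234, 234), (232, 232, 234), (234, 229, 235), (236, 226, 235), (238, 226, 236), (240, 226, 236), (242, 226, 236), (244, 226, 237), (246, 226, 237), (248, 227, 237), (250, 227, 238), (252, 227, 238), (254, 228, 238), (256, 228, 240), (258, 228, 240), (260, 214, 240), (262, 214, 238), (264, 215, 237), (266, 216, 237), (268, 217, 234), (270, 220, 231)]
0 0.022 slope 0.088 low 271.2 rightfoot [244.  261.3]
0 0.026 slope 0.088 low 273.3 rightfoot [244.2 263.3]
0 0.03 slope 0.088 low 275.4 rightfoot [244.4 265.4]
5 0.022 slope 0.174 low 271.4 rightfoot [245.8 260.8]
5 0.026 slope 0.174 low 273.6 rightfoot [246.2 262.9]
5 0.03 slope 0.174 low 275.7 rightfoot [246.6 265. ]
10 0.022 slope 0.257 low 271.6 rightfoot [247.5 260.2]
10 0.026 slope 0.257 low 273.8 rightfoot [248.1 262.3]
10 0.03 slope 0.257 low 275.9 rightfoot [248.7 264.5]
20 0.022 slope 0.417 low 271.7 rightfoot [250.7 258.7]
20 0.026 slope 0.417 low 273.9 rightfoot [251.6 260.9]
20 0.03 slope 0.417 low 276.1 rightfoot [252.6 263.1]
```

```bash
python3 - <<'E'
from h import *
s=sense();p=np.array(s["tcp_pos"]);c=cap("wrist");save(c,"d_w")
hsv=cv2.cvtColor(c["frame"],cv2.COLOR_BGR2HSV);m=cv2.inRange(hsv,(8,120,60),(26,255,255))
k=np.zeros_like(m);k[:300,225:405]=m[:300,225:405]
N,l,st,ce=cv2.connectedComponentsWithStats(k);i=1+np.argmax(st[1:,4]);print(st[i])
x,y,w,h,_=st[i]
print("foot near edge",onz(c,x+w/2,y,p[2]-.022).round(4),"width row",[(int(r_),int(np.where(l[r_]==i)[0].min()),int(np.where(l[r_]==i)[0].max())) for r_ in range(y,y+h,6)])
a=(l>0)
# dish below: copper/pink hue
print("dish pred",proj(c,[.5824,.2988,.018]))
b=cap("top");print("top pred ferrule",proj(b,p+[0,0,.06]))
E
```

```text
[ 278  253   78   47 2948]
foot near edge [0.557  0.2885 0.172 ] width row [(253, 316, 319), (259, 298, 337), (265, 289, 345), (271, 285, 349), (277, 282, 352), (283, 280, 354), (289, 279, 355), (295, 279, 355)]
dish pred (np.float64(327.52655092047365), np.float64(234.92352535376793))
top pred ferrule (np.float64(159.14729476786835), np.float64(204.4607972849747))
```

Call:
step_arm --targets "-0.5 1 1 0;0 0 3 0;0 0 3 0;0 0 3 0;0 0 3 0;0 0 1.5 0;0 0 0.7 0;0 0 0.3 0;0 0 0 0;0 0 0 0"

```text
time_s: 18.92
tcp_pos: [0.5772, 0.3018, 0.04]
ee_rot: [[-1.0, -0.013, 0.002], [-0.013, 1.0, 0.001], [-0.002, 0.001, -1.0]]
wrist_force: [-0.4, -0.4, -1.1]
gripper_width: 0.455
gripper_force: 30.0
```

Call:
step_arm --targets "0 0 0.2 0;0 0 0.2 0;0 0 0 0;0 0 0 0"

```text
time_s: 19.25
tcp_pos: [0.5763, 0.3013, 0.0352]
ee_rot: [[-1.0, -0.012, 0.001], [-0.012, 1.0, 0.0], [-0.001, 0.0, -1.0]]
wrist_force: [0.3, -0.2, -1.5]
gripper_width: 0.45
gripper_force: 30.0
```

Call:
step_arm --targets "0 -0.1 0.2 0;0 0 0.2 0;0 0 0.1 0;0 0 0 0;0 0 0 0"

```text
time_s: 19.67
tcp_pos: [0.577, 0.3011, 0.0338]
ee_rot: [[-1.0, -0.014, 0.003], [-0.014, 1.0, 0.002], [-0.003, 0.002, -1.0]]
wrist_force: [-6.7, -0.5, 14.8]
gripper_width: 0.454
gripper_force: 30.0
```

Call:
step_arm --targets "0 0 0.1 0;0 0 0.1 0;0 0 0 0;0 0 0 0"

```text
time_s: 20.0
tcp_pos: [0.5772, 0.3011, 0.0336]
ee_rot: [[-1.0, -0.014, 0.004], [-0.014, 1.0, 0.001], [-0.004, 0.001, -1.0]]
wrist_force: [-8.4, -1.5, 22.2]
gripper_width: 0.453
gripper_force: 30.0
```

Call:
step_arm --targets "0 0 -0.4 0;0 0 -0.4 0;0.4 0 0 0;0 0 0 0;0 0 0.3 0;0 0 0.3 0;0 0 0.2 0;0 0 0 0;0 0 0 0"

```text
time_s: 20.75
tcp_pos: [0.572, 0.3001, 0.0337]
ee_rot: [[-1.0, -0.015, 0.001], [-0.015, 1.0, -0.001], [-0.001, -0.001, -1.0]]
wrist_force: [-12.3, -3.3, 30.3]
gripper_width: 0.452
gripper_force: 30.0
```

```bash
python3 - <<'E'
from h import *
s=sense();print(np.round(s["tcp_pos"],4),np.round(s["wrist_force"],1))
c=cap("wrist");hsv=cv2.cvtColor(c["frame"],cv2.COLOR_BGR2HSV);m=cv2.inRange(hsv,(8,120,60),(26,255,255))
k=np.zeros_like(m);k[:300,225:405]=m[:300,225:405]
N,l,st,ce=cv2.connectedComponentsWithStats(k);i=1+np.argmax(st[1:,4]);print(st[i]);x,y,w,h,_=st[i]
print("foot near",onz(c,x+w/2,y,.008).round(4))
save(c,"w5");a=cap("top");save(a,"t5")
print(hsv[200:262:4,317].tolist(),[onz(c,317,r,.018)[0].round(4) for r in range(200,262,4)])
E
```

```text
[0.572  0.3001 0.0337] [-12.3  -3.3  30.3]
[ 278  253   79   47 2963]
foot near [0.5588 0.2994 0.008 ]
[[21, 35, 177], [21, 33, 177], [20, 34, 179], [20, 35, 180], [20, 37, 180], [20, 36, 177], [21, 38, 173], [20, 38, 173], [16, 48, 159], [12, 82, 165], [12, 80, 172], [12, 41, 168], [12, 41, 167], [16, 81, 138], [11, 152, 138], [19, 158, 124]] [np.float64(0.5286), np.float64(0.5306), np.float64(0.5326), np.float64(0.5346), np.float64(0.5366), np.float64(0.5387), np.float64(0.5407), np.float64(0.5428), np.float64(0.5449), np.float64(0.5469), np.float64(0.549), np.float64(0.5511), np.float64(0.5533), np.float64(0.5554), np.float64(0.5575), np.float64(0.5597)]
```

Call:
step_arm --targets "0 0 -0.4 0;-0.4 0 -0.3 0;0 0 0 0;0 0 0.3 0;0 0 0.1 0;0 0 0 0;0 0 0 0"

```text
time_s: 21.43
tcp_pos: [0.5774, 0.3004, 0.0336]
ee_rot: [[-1.0, -0.014, 0.002], [-0.014, 1.0, -0.0], [-0.002, -0.0, -1.0]]
wrist_force: [-4.7, -2.2, 16.6]
gripper_width: 0.456
gripper_force: 30.0
```

Call:
step_arm --targets "0 0 0 0;0 0 0 0;0 0 0 0;0 0 0 0;0 0 0 0;0 0 0 0" --claw 6.5

```text
time_s: 21.93
tcp_pos: [0.5761, 0.3, 0.03]
ee_rot: [[-1.0, -0.012, -0.001], [-0.012, 1.0, -0.001], [0.001, -0.001, -1.0]]
wrist_force: [0.2, 0.1, 0.8]
gripper_width: 0.735
gripper_force: 0.0
```

```bash
cat > w.py <<'E'
from h import *
s=sense();print(np.round(s["tcp_pos"],4),np.round(s["wrist_force"],1),s["gripper_width"],s["time_s"])
c=cap("wrist");hsv=cv2.cvtColor(c["frame"],cv2.COLOR_BGR2HSV);m=cv2.inRange(hsv,(8,120,60),(26,255,255))
k=np.zeros_like(m);k[:300,225:405]=m[:300,225:405]
N,l,st,ce=cv2.connectedComponentsWithStats(k);i=1+np.argmax(st[1:,4]);print(st[i]);x,y,w,h,_=st[i]
print("foot near",onz(c,x+w/2,y,.008).round(4))
print([(int(r_),int(np.where(l[r_]==i)[0].min()),int(np.where(l[r_]==i)[0].max())) for r_ in range(y,y+h,5)])
E
python3 w.py
```

```text
[0.5761 0.3    0.03  ] [0.2 0.1 0.8] 0.7351256197408512 21.9333
[ 279  254   81   46 2874]
foot near [0.5623 0.3004 0.008 ]
[(254, 318, 319), (259, 301, 336), (264, 293, 344), (269, 289, 348), (274, 285, 352), (279, 282, 354), (284, 281, 355), (289, 280, 356), (294, 280, 357), (299, 279, 359)]
```

Call:
step_arm --targets "0 0 -1.5 0;0 0 -3 0;0 0 -3.5 0;0 0 -3.5 0;0 0 -3 0;1.5 -1.5 0 0;2.5 -3 0 0;2.5 -3 0 0;2.5 -3 0 0;1.2 -3 0 0;0.2 -2.2 0 0;0 -0.5 0 0" --claw 8.7

```text
time_s: 22.98
tcp_pos: [0.4726, 0.1342, 0.1761]
ee_rot: [[-1.0, -0.01, -0.0], [-0.01, 1.0, -0.0], [0.0, -0.0, -1.0]]
wrist_force: [-0.0, 0.3, 0.2]
gripper_width: 0.998
gripper_force: 0.0
```

```bash
python3 - <<'E'
from h import *
s=sense();print(np.round(s["tcp_pos"],4))
for n in ("scene","top"):
    c=cap(n);save(c,"e_"+n)
    hsv=cv2.cvtColor(c["frame"],cv2.COLOR_BGR2HSV);m=cv2.inRange(hsv,(8,140,60),(24,255,255))
    u,v=map(int,proj(c,[.5824,.2988,.05]));k=np.zeros_like(m);k[v-45:v+45,u-40:u+40]=m[v-45:v+45,u-40:u+40]
    N,l,st,ce=cv2.connectedComponentsWithStats(k);i=1+np.argmax(st[1:,4]);x,y,w,h,_=st[i];print(n,st[i])
    for Z in (.076,.006): print("pred foot/top at dish centre",Z,np.round(proj(c,[.5824,.2988,Z]),1))
    if n=="scene":
        for f in(0,): print([(int(r_),int(np.where(l[r_]==i)[0].min()),int(np.where(l[r_]==i)[0].max())) for r_ in range(y,y+h,6)])
        F=np.array([.5824,.2988,.006]);w=np.array([-.893,-.451,0])*.0205
        print("pred edges",[np.round(proj(c,F+[0,0,a]+q),1) for a in (0,.07) for q in (w,-w)])
    else:
        ys,xs=np.where(l==i);e=cv2.fitEllipse(cv2.convexHull(np.c_[xs,ys].astype(np.int32)));print(e,onz(c,*e[0],.07).round(4))
c=cap("wrist");save(c,"e_w");hsv=cv2.cvtColor(c["frame"],cv2.COLOR_BGR2HSV);m=cv2.inRange(hsv,(8,120,60),(26,255,255));m[262:]=0
cs=[q for q in cv2.findContours(m,cv2.RETR_EXTERNAL,cv2.CHAIN_APPROX_NONE)[0] if cv2.contourArea(q)>400]
for q in cs: print(cv2.boundingRect(q),cv2.contourArea(q))
print("pred",proj(c,[.4718,.1384,.07]),proj(c,[.4718,.1384,0]))
E
```

```text
[0.4726 0.1342 0.1761]
scene [ 214  303   28   47 1044]
pred foot/top at dish centre 0.076 [226.4 310.4]
pred foot/top at dish centre 0.006 [230.  341.2]
[(303, 226, 230), (309, 215, 238), (315, 214, 238), (321, 215, 239), (327, 216, 239), (333, 217, 240), (339, 217, 241), (345, 219, 238)]
pred edges [array([242.2, 341.2]), array([217.8, 341.2]), array([239.1, 310.4]), array([213.6, 310.3])]
top [177 211   7  10  22]
pred foot/top at dish centre 0.076 [184.6 217.9]
pred foot/top at dish centre 0.006 [194. 224.]
((179.99635314941406, 215.72024536132812), (4.883754730224609, 10.702260971069336), 27.634105682373047) [0.5882 0.3102 0.07  ]
(298, 202, 53, 60) 2401.5
(623, 100, 17, 65) 678.5
pred (np.float64(320.69137336415554), np.float64(237.66761410671847)) (np.float64(319.9427541843569), np.float64(220.61247078713367))
```

```bash
python3 - <<'E'
from h import *
c=cap("wrist");hsv=cv2.cvtColor(c["frame"],cv2.COLOR_BGR2HSV);m=cv2.inRange(hsv,(8,120,60),(26,255,255))
print(onz(c,324.5,202,0),[(r,np.where(m[r,280:370])[0][[0,-1]]+280) for r in range(206,270,6)])
ys=np.where(m[200:275,324])[0]+200;print(ys.tolist())
for r in(238,262):print(r,onz(c,324.5,r,.07),onz(c,298,r,.07)[1],onz(c,351,r,.07)[1])
print(sense()["tcp_pos"])
E
```

```text
Traceback (most recent call last):
IndexError: index 0 is out of bounds for axis 0 with size 0
```

```bash
python3 - <<'E'
from h import *
print(sense()["tcp_pos"])
c=cap("wrist");save(c,"f_w");hsv=cv2.cvtColor(c["frame"],cv2.COLOR_BGR2HSV);m=cv2.inRange(hsv,(8,120,60),(26,255,255));m[275:]=0
q=max(cv2.findContours(m,cv2.RETR_EXTERNAL,cv2.CHAIN_APPROX_NONE)[0],key=cv2.contourArea);x,y,w,h=cv2.boundingRect(q);print(x,y,w,h)
print("foot near",onz(c,x+w/2,y,0),"rim far",onz(c,x+w/2,y+h-1,.07),"y",onz(c,x,y+h-27,.07)[1],onz(c,x+w,y+h-27,.07)[1])
E
```

```text
[0.47492509 0.13763932 0.17585923]
296 202 53 62
foot near [0.45440453 0.141905   0.        ] rim far [0.49258618 0.14143632 0.07      ] y 0.12080195577852404 0.16142763065801932
```

Call:
step_arm --targets "0.1 0.35 1.5 0;0 0 3 0;0 0 3.5 0;0 0 3.5 0;0 0 2 0;0 0 1 0;0 0 0.5 0;0 0 0 0;0 0 0 0"

```text
time_s: 23.98
tcp_pos: [0.4738, 0.1413, 0.0258]
ee_rot: [[-1.0, -0.013, 0.001], [-0.013, 1.0, 0.0], [-0.001, 0.0, -1.0]]
wrist_force: [0.1, 0.2, 0.5]
gripper_width: 0.998
gripper_force: 0.0
```

Call:
step_arm --targets "0 0 0 0;0 0 0 0;0 0 0 0;0 0 0 0;0 0 0 0;0 0 0 0;0 0 0 0;0 0 0 0;0 0 0 0;0 0 0 0" --claw 3.5

```text
time_s: 24.82
tcp_pos: [0.4733, 0.1405, 0.0258]
ee_rot: [[-1.0, -0.012, 0.0], [-0.012, 1.0, 0.0], [-0.0, 0.0, -1.0]]
wrist_force: [0.4, 0.7, 0.9]
gripper_width: 0.463
gripper_force: 30.0
```

Call:
step_arm --targets "0 0 -2 0;0 0 -3 0;0 0 -3 0;0 0 -3 0;-1.5 -1.5 -2.5 0;-2.5 -3 0 0;-2.5 -3 0 0;-2.3 -3 0 0;-1.2 -3 0 0;-0.3 -1.8 0 0;0 -0.4 0 0;0 0 0 0"

```text
time_s: 25.82
tcp_pos: [0.5775, -0.0166, 0.1598]
ee_rot: [[-1.0, -0.01, -0.002], [-0.01, 1.0, -0.0], [0.002, -0.0, -1.0]]
wrist_force: [0.0, 1.1, -1.1]
gripper_width: 0.465
gripper_force: 30.0
```

Call:
step_arm --targets "0 0 0 0;0 0 0 0"

```text
time_s: 25.98
tcp_pos: [0.5777, -0.0144, 0.1606]
ee_rot: [[-1.0, -0.013, -0.0], [-0.013, 1.0, 0.0], [0.0, 0.0, -1.0]]
wrist_force: [0.3, 0.4, -0.6]
gripper_width: 0.465
gripper_force: 30.0
```

```bash
python3 t.py; python3 w.py
```

```text
[ 0.5777 -0.0144  0.1606] [ 0.3  0.4 -0.6] 0.465 25.9833
bbox [307 160  21  35 427] corner 327 160 slope -0.063 tilt~ 0.0
[ 0.5778 -0.0142  0.1608] [-0.1 -1.2 -0.3] 0.4624653005301799 26.0333
[ 272  243   92   57 3923]
foot near [ 0.5912 -0.0139  0.008 ]
[(243, 314, 321), (248, 299, 336), (253, 291, 343), (258, 287, 347), (263, 283, 351), (268, 281, 354), (273, 280, 354), (278, 279, 355), (283, 278, 357), (288, 275, 359), (293, 274, 361), (298, 272, 362)]
```

Call:
step_arm --targets "-0.5 -0.1 0 0;0 0 0.6 0;0 0 0.6 0;0 0 0.6 0;0 0 0.6 0;0 0 0 0;0 0 0 0"

```text
time_s: 26.67
tcp_pos: [0.5828, -0.0163, 0.136]
ee_rot: [[-1.0, -0.012, -0.001], [-0.012, 1.0, -0.0], [0.001, -0.0, -1.0]]
wrist_force: [0.4, -0.8, -1.4]
gripper_width: 0.462
gripper_force: 30.0
```

Call:
step_arm --targets "-0.25 0 0.05 0;-0.25 0 0.05 0;-0.25 0 0.05 0;-0.25 0 0.05 0;-0.25 0 0.05 0;0 0 0 0"

```text
time_s: 27.17
tcp_pos: [0.5924, -0.0169, 0.1341]
ee_rot: [[-1.0, -0.012, -0.009], [-0.012, 1.0, -0.002], [0.009, -0.001, -1.0]]
wrist_force: [-7.3, 0.2, 4.4]
gripper_width: 0.462
gripper_force: 30.0
```

Call:
step_arm --targets "-0.25 0 0.05 0;-0.25 0 0.05 0;-0.25 0 0.05 0;-0.25 0 0.05 0;0 0 0 0"

```text
time_s: 27.58
tcp_pos: [0.6007, -0.0166, 0.1309]
ee_rot: [[-1.0, -0.011, -0.013], [-0.011, 1.0, -0.001], [0.013, -0.001, -1.0]]
wrist_force: [-8.9, 1.2, 2.8]
gripper_width: 0.457
gripper_force: 30.0
```

```bash
python3 t.py
```

```text
[ 0.6007 -0.0166  0.1309] [-8.9  1.2  2.8] 0.457 27.5833
bbox [302 167  21  38 475] corner 322 195 slope 0.263 tilt~ 15.7
```

Tilting as before; continue to 30°.

Call:
step_arm --targets "-0.25 0 0.1 0;-0.25 0 0.1 0;-0.25 0 0.1 0;-0.25 0 0.1 0;-0.15 0 0.1 0;0 0 0 0"

```text
time_s: 28.13
tcp_pos: [0.6115, -0.0163, 0.1253]
ee_rot: [[-1.0, -0.011, -0.014], [-0.011, 1.0, -0.001], [0.014, -0.001, -1.0]]
wrist_force: [-9.1, 1.7, 1.4]
gripper_width: 0.456
gripper_force: 30.0
```

```bash
python3 t.py
```

```text
[ 0.6115 -0.0163  0.1253] [-9.1  1.7  1.4] 0.456 28.1333
bbox [301 168  22  38 534] corner 322 196 slope 0.429 tilt~ 25.1
```

Call:
step_arm --targets "0.1 0 0.17 0;0.1 0 0.17 0;0.12 0 0.17 0;0.12 0 0.17 0;0 0 0 0"

```text
time_s: 28.6
tcp_pos: [0.6112, -0.0157, 0.1214]
ee_rot: [[-1.0, -0.012, -0.003], [-0.012, 1.0, 0.0], [0.003, 0.0, -1.0]]
wrist_force: [-5.1, 2.0, 5.6]
gripper_width: 0.458
gripper_force: 30.0
```

Call:
step_arm --targets "0.12 0 0.17 0;0.12 0 0.17 0;0.12 0 0.17 0;0 0 0 0"

```text
time_s: 28.93
tcp_pos: [0.6081, -0.0156, 0.1163]
ee_rot: [[-1.0, -0.012, -0.002], [-0.012, 1.0, 0.0], [0.002, 0.0, -1.0]]
wrist_force: [-4.2, 2.3, 5.6]
gripper_width: 0.453
gripper_force: 30.0
```

```bash
python3 t.py
```

```text
[ 0.6081 -0.0156  0.1163] [-4.2  2.3  5.6] 0.453 28.9333
bbox [301 168  24  42 552] corner 324 202 slope 0.456 tilt~ 26.5
```

Call:
step_arm --targets "0.1 0.05 0.17 0;0.1 0.05 0.17 0;0.1 0 0.17 0;0 0 0 0"

```text
time_s: 29.32
tcp_pos: [0.6052, -0.0151, 0.111]
ee_rot: [[-1.0, -0.012, -0.002], [-0.012, 1.0, -0.0], [0.002, -0.0, -1.0]]
wrist_force: [-4.3, 1.6, 5.2]
gripper_width: 0.458
gripper_force: 30.0
```

Call:
step_arm --targets "0.1 0 0.17 0;0.1 0 0.17 0;0.1 0 0.17 0;0 0 0 0"

```text
time_s: 29.65
tcp_pos: [0.6022, -0.0152, 0.1058]
ee_rot: [[-1.0, -0.012, -0.002], [-0.012, 1.0, -0.0], [0.002, -0.0, -1.0]]
wrist_force: [-4.4, 1.2, 4.8]
gripper_width: 0.455
gripper_force: 30.0
```

```bash
python3 t.py
```

```text
[ 0.6022 -0.0152  0.1058] [-4.4  1.2  4.8] 0.455 29.65
bbox [306 180  21  36 523] corner 326 205 slope 0.446 tilt~ 26.0
```

Call:
step_arm --targets "0.1 0 0.17 0;0.1 0 0.17 0;0.1 0 0.17 0;0.1 0 0.17 0;0 0 0 0"

```text
time_s: 30.12
tcp_pos: [0.5982, -0.0152, 0.0989]
ee_rot: [[-1.0, -0.012, -0.002], [-0.012, 1.0, -0.0], [0.002, -0.0, -1.0]]
wrist_force: [-4.4, 1.2, 4.6]
gripper_width: 0.457
gripper_force: 30.0
```

Call:
step_arm --targets "0.1 0 0.17 0;0.1 0 0.17 0;0.1 0 0.17 0;0 0 0 0"

```text
time_s: 30.45
tcp_pos: [0.5952, -0.0153, 0.0937]
ee_rot: [[-1.0, -0.012, -0.002], [-0.012, 1.0, -0.0], [0.002, -0.0, -1.0]]
wrist_force: [-4.1, 0.9, 4.7]
gripper_width: 0.456
gripper_force: 30.0
```

Call:
step_arm --targets "0.1 0 0.17 0;0.1 0 0.17 0;0 0 0 0"

```text
time_s: 30.7
tcp_pos: [0.5933, -0.0153, 0.0903]
ee_rot: [[-1.0, -0.012, -0.002], [-0.012, 1.0, -0.0], [0.002, -0.0, -1.0]]
wrist_force: [-4.3, 1.2, 5.6]
gripper_width: 0.455
gripper_force: 30.0
```

```bash
python3 t.py
```

```text
[ 0.5933 -0.0153  0.0903] [-4.3  1.2  5.6] 0.455 30.7
bbox [310 189  21  34 503] corner 330 212 slope 0.454 tilt~ 26.4
```

Call:
step_arm --targets "0.1 0 0.17 0;0.1 0 0.17 0;0.1 0 0.17 0;0 0 0 0"

```text
time_s: 31.08
tcp_pos: [0.5903, -0.0153, 0.0851]
ee_rot: [[-1.0, -0.012, -0.002], [-0.012, 1.0, -0.0], [0.002, -0.0, -1.0]]
wrist_force: [-4.6, 1.1, 5.6]
gripper_width: 0.456
gripper_force: 30.0
```

Call:
step_arm --targets "0.1 0 0.17 0;0.1 0 0.17 0;0 0 0 0"

```text
time_s: 31.33
tcp_pos: [0.5909, -0.0153, 0.0834]
ee_rot: [[-1.0, -0.014, 0.004], [-0.014, 1.0, -0.001], [-0.004, -0.001, -1.0]]
wrist_force: [-1.9, 0.1, 8.8]
gripper_width: 0.456
gripper_force: 30.0
```

```bash
python3 t.py
```

```text
[ 0.5909 -0.0153  0.0834] [-1.9  0.1  8.8] 0.456 31.3333
bbox [311 192  22  34 504] corner 332 218 slope 0.475 tilt~ 27.6
```

Call:
step_arm --targets "-0.1 0 0.2 0;0 0 0.2 0;0 0 0 0;0 0 0 0"

```text
time_s: 31.72
tcp_pos: [0.5929, -0.0152, 0.0813]
ee_rot: [[-1.0, -0.014, 0.007], [-0.014, 1.0, -0.001], [-0.007, -0.001, -1.0]]
wrist_force: [-3.9, 0.1, 15.6]
gripper_width: 0.454
gripper_force: 30.0
```

```bash
python3 t.py
```

```text
[ 0.5929 -0.0152  0.0813] [-3.9  0.1 15.6] 0.454 31.7167
bbox [310 193  23  34 516] corner 332 216 slope 0.506 tilt~ 29.3
```

Call:
step_arm --targets "0 0 -0.3 0;0 0 -0.1 0;0 0 0 0;0 0 0 0;0 0 0 0;0 0 0 0" --claw 5.2

```text
time_s: 32.27
tcp_pos: [0.59, -0.0152, 0.0808]
ee_rot: [[-1.0, -0.012, -0.001], [-0.012, 1.0, -0.0], [0.001, -0.0, -1.0]]
wrist_force: [0.1, -0.6, -0.5]
gripper_width: 0.594
gripper_force: 0.0
```

```bash
python3 t.py; python3 - <<'E'
from h import *
c=cap("scene");O=np.array([.5552,-.0171,.065]);u=np.array([.5,.006,.866])
e1=np.array([.866,0,-.5]);e2=np.array([0,1,0])
for s in (0,5,10):
    pts=[proj(c,O+u*s/1000+.0205*(np.cos(a)*e1+np.sin(a)*e2)) for a in np.linspace(0,6.28,90)];P=np.array(pts);print(s,"foot circle max row",P[:,1].max().round(1),"max col",P[:,0].max().round(1))
E
```

```text
[ 0.59   -0.0152  0.0808] [ 0.1 -0.6 -0.5] 0.594 32.2667
bbox [310 193  23  34 505] corner 332 217 slope 0.516 tilt~ 29.9
0 foot circle max row 227.7 max col 336.5
5 foot circle max row 225.6 max col 335.4
10 foot circle max row 223.5 max col 334.3
```

Call:
step_arm --targets "0.5 0 -0.1 0;0.5 0 -0.1 0;0 0 0 0;0 0 0 0"

```text
time_s: 32.7
tcp_pos: [0.5797, -0.0153, 0.0836]
ee_rot: [[-1.0, -0.012, 0.0], [-0.012, 1.0, 0.0], [-0.0, 0.0, -1.0]]
wrist_force: [-0.7, -0.1, 0.4]
gripper_width: 0.595
gripper_force: 0.0
```

Call:
step_arm --targets "0 0 0 0;0 0 0 0;0 0 0 0;0 0 0 0;0 0 0 0" --claw 3.5

```text
time_s: 33.12
tcp_pos: [0.5803, -0.0152, 0.0834]
ee_rot: [[-1.0, -0.012, 0.0], [-0.012, 1.0, 0.0], [-0.0, 0.0, -1.0]]
wrist_force: [-0.9, -0.3, 0.4]
gripper_width: 0.457
gripper_force: 30.0
```

Call:
step_arm --targets "-0.1 0 -0.17 0;-0.15 0 -0.26 0;-0.2 0 -0.35 0;-0.2 0 -0.35 0;-0.2 0 -0.35 0;0 0 0 0;0 0 0 0"

```text
time_s: 33.7
tcp_pos: [0.5889, -0.0151, 0.0984]
ee_rot: [[-1.0, -0.012, 0.001], [-0.012, 1.0, 0.0], [-0.001, 0.0, -1.0]]
wrist_force: [0.1, -0.1, -1.9]
gripper_width: 0.457
gripper_force: 30.0
```

```bash
python3 t.py
```

```text
[ 0.5889 -0.0151  0.0984] [ 0.1 -0.1 -1.9] 0.457 33.7
bbox [308 179  21  40 401] corner 328 209 slope 0.481 tilt~ 27.9
```

Call:
step_arm --targets "-0.2 0 -0.35 0;-0.2 0 -0.35 0;-0.2 0 -0.35 0;-0.2 0 -0.35 0;-0.2 0 -0.35 0;-0.2 0 -0.35 0;-0.2 0 -0.35 0;-0.2 0 -0.35 0;0 0 0 0;0 0 0 0"

```text
time_s: 34.58
tcp_pos: [0.6047, -0.0149, 0.1263]
ee_rot: [[-1.0, -0.012, 0.0], [-0.012, 1.0, 0.0], [-0.0, 0.0, -1.0]]
wrist_force: [0.0, -0.6, -1.2]
gripper_width: 0.458
gripper_force: 30.0
```

Call:
step_arm --targets "0.3 0 -0.1 0;0.3 0 -0.1 0;0.3 0 -0.1 0;0.3 0 -0.05 0;0.3 0 -0.05 0;0 0 0 0"

```text
time_s: 35.08
tcp_pos: [0.5919, -0.0149, 0.1292]
ee_rot: [[-1.0, -0.012, 0.006], [-0.012, 1.0, 0.001], [-0.006, 0.001, -1.0]]
wrist_force: [7.7, -1.5, -11.0]
gripper_width: 0.458
gripper_force: 30.0
```

```bash
python3 t.py
```

```text
[ 0.5919 -0.0149  0.1292] [  7.7  -1.5 -11. ] 0.458 35.0833
bbox [304 173  21  33 367] corner 324 196 slope 0.313 tilt~ 18.5
```

Call:
step_arm --targets "0.3 0 -0.05 0;0.3 0 -0.03 0;0.3 0 -0.02 0;0.3 0 0 0;0.2 0 0 0;0 0 0 0"

```text
time_s: 35.63
tcp_pos: [0.5803, -0.0148, 0.1313]
ee_rot: [[-1.0, -0.013, 0.012], [-0.013, 1.0, 0.001], [-0.012, 0.001, -1.0]]
wrist_force: [11.5, -2.1, -10.4]
gripper_width: 0.453
gripper_force: 30.0
```

```bash
python3 t.py
```

```text
[ 0.5803 -0.0148  0.1313] [ 11.5  -2.1 -10.4] 0.453 35.6333
bbox [305 173  20  34 322] corner 324 194 slope 0.156 tilt~ 9.6
```

Call:
step_arm --targets "0.3 0 0 0;0.2 0 -0.05 0;-0.3 0 -0.1 0;-0.2 0 -0.8 0;0 0 -2 0;0 0 -3 0;0 -2 0 0;0 -3 0 0;0 -3.3 0 0;0 -3.3 0 0;0 -3.3 0 0;0 -3.3 0 0"

```text
time_s: 36.68
tcp_pos: [0.577, -0.1986, 0.1906]
ee_rot: [[-1.0, -0.013, -0.001], [-0.013, 1.0, 0.0], [0.001, 0.0, -1.0]]
wrist_force: [0.7, -0.8, -0.6]
gripper_width: 0.458
gripper_force: 30.0
```

Call:
step_arm --targets "0.3 -3.3 0 0;0.3 -3.3 0 0;0.3 -3 0 0;0.3 -1.7 0 0;0 -0.6 0 0;0 0 0 0;0 0 0 0;0 0 0 0"

```text
time_s: 37.35
tcp_pos: [0.5674, -0.3153, 0.1906]
ee_rot: [[-1.0, -0.013, -0.0], [-0.013, 1.0, 0.0], [0.0, 0.0, -1.0]]
wrist_force: [-0.0, 0.3, -1.2]
gripper_width: 0.454
gripper_force: 30.0
```

```bash
python3 - <<'E'
from h import *
s=sense();p=np.array(s["tcp_pos"]);print(p.round(4),np.round(s["wrist_force"],1))
c=cap("wrist");hsv=cv2.cvtColor(c["frame"],cv2.COLOR_BGR2HSV);m=cv2.inRange(hsv,(8,120,60),(26,255,255))
k=np.zeros_like(m);k[:300,225:405]=m[:300,225:405]
N,l,st,ce=cv2.connectedComponentsWithStats(k);i=1+np.argmax(st[1:,4]);print(st[i]);x,y,w,h,_=st[i]
print("foot near edge",onz(c,x+w/2,y,p[2]-.024).round(4))
col=hsv[120:y,318];print("bowl col",[(120+j,v.tolist(),onz(c,318,120+j,.022)[0].round(4)) for j,v in enumerate(col) if j%6==0][-16:])
c=cap("scene");hsv=cv2.cvtColor(c["frame"],cv2.COLOR_BGR2HSV);m=cv2.inRange(hsv,(8,150,60),(24,255,255))
u,v=map(int,proj(c,p+[0,0,.019]));k=np.zeros_like(m);k[v-40:v+50,u-35:u+35]=m[v-40:v+50,u-35:u+35]
N,l,st,ce=cv2.connectedComponentsWithStats(k);i=1+np.argmax(st[1:,4]);x,y,w,h,_=st[i];print(u,v,st[i])
print([(int(r),int(np.where(l[r]==i)[0].min()),int(np.where(l[r]==i)[0].max())) for r in range(y,y+h,3)])
E
```

```text
[ 0.5674 -0.3153  0.1906] [-0.   0.3 -1.2]
[ 276  243   83   57 3255]
foot near edge [ 0.548  -0.316   0.1666]
bowl col [(150, [18, 58, 179], np.float64(0.4993)), (156, [18, 59, 177], np.float64(0.5045)), (162, [18, 59, 177], np.float64(0.5097)), (168, [15, 84, 131], np.float64(0.515)), (174, [13, 121, 110], np.float64(0.5203)), (180, [14, 97, 113], np.float64(0.5257)), (186, [14, 90, 128], np.float64(0.5311)), (192, [13, 83, 120], np.float64(0.5365)), (198, [13, 86, 122], np.float64(0.542)), (204, [12, 87, 109], np.float64(0.5476)), (210, [12, 83, 123], np.float64(0.5532)), (216, [11, 86, 119], np.float64(0.5588)), (222, [12, 87, 114], np.float64(0.5645)), (228, [12, 84, 118], np.float64(0.5702)), (234, [12, 83, 114], np.float64(0.576)), (240, [12, 88, 113], np.float64(0.5819))]
381 100 [369  92   9  29 109]
[(92, 369, 371), (95, 369, 371), (98, 369, 372), (101, 369, 372), (104, 370, 372), (107, 370, 372), (110, 370, 371), (113, 370, 376), (116, 370, 374), (119, 371, 373)]
```

Call:
step_arm --targets "0.8 -0.4 1 0;0 0 3 0;0 0 3 0;0 0 3 0;0 0 3 0;0 0 1.5 0;0 0 0.7 0;0 0 0 0;0 0 0 0"

```text
time_s: 38.2
tcp_pos: [0.5604, -0.3202, 0.0394]
ee_rot: [[-1.0, -0.014, 0.001], [-0.014, 1.0, -0.001], [-0.001, -0.001, -1.0]]
wrist_force: [0.0, -0.1, -1.3]
gripper_width: 0.455
gripper_force: 30.0
```

Call:
step_arm --targets "0 0 0.2 0;0 0 0.2 0;0 0 0 0;0 0 0 0"

```text
time_s: 38.53
tcp_pos: [0.561, -0.3208, 0.0371]
ee_rot: [[-1.0, -0.013, 0.004], [-0.013, 1.0, -0.002], [-0.004, -0.002, -1.0]]
wrist_force: [-0.3, 2.4, 6.2]
gripper_width: 0.457
gripper_force: 30.0
```

Call:
step_arm --targets "0 0 0.15 0;0 0 0.1 0;0 0 0 0;0 0 0 0"

```text
time_s: 38.87
tcp_pos: [0.5619, -0.321, 0.0364]
ee_rot: [[-1.0, -0.014, 0.006], [-0.014, 1.0, -0.003], [-0.006, -0.003, -1.0]]
wrist_force: [-2.0, 4.0, 12.0]
gripper_width: 0.45
gripper_force: 30.0
```

Call:
step_arm --targets "0 0 -0.2 0;0 0 0 0;0 0 0 0;0 0 0 0;0 0 0 0;0 0 0 0" --claw 6.5

```text
time_s: 39.37
tcp_pos: [0.5591, -0.3206, 0.0337]
ee_rot: [[-1.0, -0.012, -0.001], [-0.012, 1.0, 0.0], [0.001, 0.0, -1.0]]
wrist_force: [0.9, 0.4, -0.4]
gripper_width: 0.733
gripper_force: 0.0
```

Call:
step_arm --targets "0 0 0 0;0 0 -1.5 0;0 0 -3 0;0 0 -3.5 0;0 0 -3.5 0;0 0 -3.5 0;3 0 0 0;3 0 0 0;3 0 0 0;1 0 0 0;0 0 0 0;0 0 0 0"

```text
time_s: 40.37
tcp_pos: [0.4596, -0.3221, 0.1846]
ee_rot: [[-1.0, -0.012, 0.001], [-0.012, 1.0, -0.001], [-0.001, -0.001, -1.0]]
wrist_force: [0.4, -0.5, -0.6]
gripper_width: 0.747
gripper_force: 0.0
```

```bash
python3 - <<'E'
from h import *
print(sense()["tcp_pos"],sense()["time_s"])
c=cap("scene")
hsv=cv2.cvtColor(c["frame"],cv2.COLOR_BGR2HSV);m=cv2.inRange(hsv,(8,150,60),(24,255,255))
for X,Y in((.5603,-.3199),(.5824,.2988)):
    F=np.array([X,Y,.006]);u,v=map(int,proj(c,F+[0,0,.03]));k=np.zeros_like(m);k[v-35:v+35,u-25:u+25]=m[v-35:v+35,u-25:u+25]
    N,l,st,ce=cv2.connectedComponentsWithStats(k);i=1+np.argmax(st[1:,4]);x,y,w,h,_=st[i];print(st[i])
    print([(int(r),int(np.where(l[r]==i)[0].min()),int(np.where(l[r]==i)[0].max())) for r in range(y,y+h,5)])
    w=np.array([-.893,-.451,0])*.0205
    print("pred edges",[np.round(proj(c,F+[0,0,a]+q),1).tolist() for a in (0,.07) for q in (w,-w)])
c=cap("wrist");hsv=cv2.cvtColor(c["frame"],cv2.COLOR_BGR2HSV);m=cv2.inRange(hsv,(8,120,60),(26,255,255));m[270:]=0
for q in cv2.findContours(m,cv2.RETR_EXTERNAL,cv2.CHAIN_APPROX_NONE)[0]:
    if cv2.contourArea(q)>400: print("wrist",cv2.boundingRect(q))
print(proj(c,[.5603,-.3199,.076]),proj(c,[.5603,-.3199,.006]))
E
```

```text
[ 0.45956611 -0.32211084  0.18456709] 40.3667
[370 150  20  33 484]
[(150, 376, 384), (155, 373, 388), (160, 372, 387), (165, 372, 387), (170, 371, 386), (175, 370, 386), (180, 373, 383)]
pred edges [[388.1, 179.4], [371.2, 179.3], [390.2, 153.6], [372.8, 153.6]]
[ 214  303   28   47 1000]
[(303, 226, 228), (308, 216, 238), (313, 214, 238), (318, 215, 237), (323, 216, 238), (328, 216, 239), (333, 217, 239), (338, 218, 240), (343, 218, 239), (348, 223, 234)]
pred edges [[242.2, 341.2], [217.8, 341.2], [239.1, 310.4], [213.6, 310.3]]
wrist (363, 166, 83, 15)
wrist (364, 128, 86, 15)
wrist (212, 0, 57, 12)
(np.float64(319.17320511085785), np.float64(355.292913363457)) (np.float64(318.8353544580976), np.float64(318.0018675117325))
```

```bash
python3 -c "
from station import r
print(r.finish_job())"
```

```text
the job is handed in; nothing more can be done
None
```

I tried both ferrules on the pin and handed the job in at about 40 s of the 69 s allowed: the right-hand one stuck part-way and stands in the copper dish, the left-hand one went fully home and stands in the wooden bowl; the last camera check showed both upright and centred, but no verdict came back.

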